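# Put the hole saws back on their plugs

## Robot

A 7-joint arm with a two-finger parallel gripper is mounted at the origin on a cart in front of the work surface, level with it; the furniture and walls round the work are solid. World frame = base frame: x ahead of the robot, y to its left, z up, the work surface at z = 0. Lengths are in m, angles in rad, forces in N, time in s.
With the tool pointing down it reaches from about 0.4 to 0.9 m from the base axis. Payload 5.6 kg.
Tool frame: the origin (TCP) lies between the finger pads; the fingertips stand 8 mm ahead of it and the grasp point (between the pads) lies 11 mm behind it; z points along the fingers, y is the line along which they close (so a half turn about z gives the same grasp; the last joint's range is limited). The gripper opens to 92 mm and grips with 3 to 60 N. Pads are 20 mm wide; open, the fingers measure 128 mm over their backs; the gripper's body (75 mm by 189 mm) begins 69 mm behind the grasp point.
Start: joints at [-1.226, 0.468, -0.012, 1.603, 0.006, 1.071, -0.056], TCP at [0.246, 0.602, 0.183] pointing down, gripper open.
Joint ranges: [-2.53, 2.53], [-0.31, 2.02], [-1.57, 1.55], [0.28, 2.44], [-1.29, 4.43], [0.15, 1.84], [-2.92, 2.92]. Speed limits (rad/s): [2.57, 2.57, 3.14, 3.14, 3.14, 3.14, 3.14].

## Interface

Orientations are given as a rotation vector (axis times angle).
In Python, from station import env gives the robot as it stands.
- The arm moves only by the tool step_arm, never from a script. Its argument "rows" is a list of rows, each an object with "grip": the opening, from -1 (shut) to 1 (fully open); "delta_pos": the shift along the tool's x, y, z in m, a list of three; "angular": the turn, a rotation vector about the tool's x, y, z in rad, a list of three. A call has 1 to 20 rows; each row is the pose to reach, as a shift and turn from the pose commanded when the call began, along the tool's axes at that moment; what a row does not reach only later rows make up. A row lasts 1/8 s, in which the tool goes at most 62.5 mm and 10.7 degrees, less where a joint would pass 70% of its speed; a pose out of reach is approached as far as the arm can. A call with a gripper value outside its range is refused whole. The fingers move at their own pace and stop on an object; "force" is the grip in N (left out, the last holds). Time passes only in rows, so rows that repeat a pose let the fingers close. It gives the time, the measured TCP pose, the force, the opening and the grip force at its end, in the units of the state.
- env.observe(): the state, without advancing time (a new reading comes with each control period).
- env.camera(name): name is "side" or "top" or "wrist"; returns a dict with "img" (420x560x3 uint8, blue, green, red), "K" (3x3 intrinsics, pixels), "k1" (the pictures are not rectified: a ray, as slopes to the right and down, at radius r is drawn at 1 + k1 r^2 times it, then the intrinsics apply), "R" (3x3) and "t" (3): a world point X has camera coordinates R X + t. Camera axes: x right, y down, z forward; pixel columns grow to the right and rows downward; lengths in m; the calibration is good to about 2 mm. A picture is of the moment at which its call begins. There is no depth.
- env.sign_off(): hands the job in; it is judged then, once.
The state is a dict: "time_s": time; "joint_positions": joint angles; "joint_velocities": joint speeds; "effort": joint torques, N m; "ee_pos": TCP position; "orientation": TCP orientation; "ft_force": force on the tool from outside, world axes, zero at the start; "ft_torque": the same for the moment, N m; "gripper_width": finger opening in m; "grip_force": force on a finger pad.
Only numpy, scipy, OpenCV 4.12 (cv2) and the standard library are available. Lean on these libraries where they do the work, as an engineer would, in place of code of your own. Each camera call takes 0.05 s, during which the arm holds its last target. There are 200 camera calls.

## Task

The five hole saws were left stacked in two piles after the job. Take the piles apart and put every saw back on the plywood holder, teeth down over its own wooden plug (largest saw on the largest plug, and so on down by size), sitting flat on the board. Set the saws down, do not drop them or knock any over: it chips the teeth.

Things in the scene. Friction and masses are not known exactly. Their poses are not given: they have to be found in the camera images.
- saw_25: the smallest of five hole saws: a dark steel cup turned mouth down, 25 mm outside diameter, 40 mm high, wall 2 mm (inside 21 mm wide, 35 mm deep), flat closed back on top with a threaded bore, fine teeth round the lower rim. Loose, 50 g or so. Origin: centre of the toothed rim, its underside; z along the axis, towards the closed back.
- saw_35: the second smallest of five hole saws: a dark steel cup turned mouth down, 35 mm outside diameter, 40 mm high, wall 2 mm (inside 31 mm wide, 35 mm deep), flat closed back on top with a threaded bore, fine teeth round the lower rim. Loose, 80 g or so. Origin: centre of the toothed rim, its underside; z along the axis, towards the closed back.
- saw_44: the middle-sized of five hole saws: a dark steel cup turned mouth down, 44 mm outside diameter, 40 mm high, wall 2 mm (inside 40 mm wide, 35 mm deep), flat closed back on top with a threaded bore, fine teeth round the lower rim. Loose, 110 g or so. Origin: centre of the toothed rim, its underside; z along the axis, towards the closed back.
- saw_54: the second largest of five hole saws: a dark steel cup turned mouth down, 54 mm outside diameter, 40 mm high, wall 2 mm (inside 50 mm wide, 35 mm deep), flat closed back on top with a threaded bore, fine teeth round the lower rim. Loose, 150 g or so. Origin: centre of the toothed rim, its underside; z along the axis, towards the closed back.
- saw_64: the largest of five hole saws: a dark steel cup turned mouth down, 64 mm outside diameter, 40 mm high, wall 2 mm (inside 60 mm wide, 35 mm deep), flat closed back on top with a threaded bore, fine teeth round the lower rim. Loose, 200 g or so. Origin: centre of the toothed rim, its underside; z along the axis, towards the closed back.
- plug_25: the smallest of five dark wooden plugs, that of the 25 mm saw (4 mm play all round): a turned disc 13 mm across, 16 mm high, top edge bevelled 4 mm, fixed on a plywood holder board (310 x 210 x 18 mm, flat on the bench; plugs about 0.10 m apart in rows of three and two). Origin: centre of its underside, level with the board's top, 18 mm above the bench; z up.
- plug_35: the second smallest of five dark wooden plugs, that of the 35 mm saw (4 mm play all round): a turned disc 23 mm across, 16 mm high, top edge bevelled 4 mm, fixed on a plywood holder board (310 x 210 x 18 mm, flat on the bench; plugs about 0.10 m apart in rows of three and two). Origin: centre of its underside, level with the board's top, 18 mm above the bench; z up.
- plug_44: the middle-sized of five dark wooden plugs, that of the 44 mm saw (4 mm play all round): a turned disc 32 mm across, 16 mm high, top edge bevelled 4 mm, fixed on a plywood holder board (310 x 210 x 18 mm, flat on the bench; plugs about 0.10 m apart in rows of three and two). Origin: centre of its underside, level with the board's top, 18 mm above the bench; z up.
- plug_54: the second largest of five dark wooden plugs, that of the 54 mm saw (4 mm play all round): a turned disc 42 mm across, 16 mm high, top edge bevelled 4 mm, fixed on a plywood holder board (310 x 210 x 18 mm, flat on the bench; plugs about 0.10 m apart in rows of three and two). Origin: centre of its underside, level with the board's top, 18 mm above the bench; z up.
- plug_64: the largest of five dark wooden plugs, that of the 64 mm saw (4 mm play all round): a turned disc 52 mm across, 16 mm high, top edge bevelled 4 mm, fixed on a plywood holder board (310 x 210 x 18 mm, flat on the bench; plugs about 0.10 m apart in rows of three and two). Origin: centre of its underside, level with the board's top, 18 mm above the bench; z up.
There are look-alikes about, which are no part of the job. Leave any purple look-alike of the saw_64 alone. What is shaped like the saw_25 but turquoise is not meant.

How it is judged:
By the outcome, as a careful person would: the job done as asked, in the order asked, and still so for the second after the job is handed in, with the robot touching nothing.
It also fails if it takes over 128 s, if anything falls off the work surface, if the arm or the gripper's body presses on something with over 40 N, if the wrist force passes 120 N, or if a joint passes its speed limit or range.

## Working session

There is one attempt and no reset: what is moved stays moved. The work goes in short steps, Python scripts to look and compute and a tool call to move; the robot and the scene stay as the last step left them, time stands still between calls to the robot, and variables do not carry over. Pictures are saved under pics/ and viewed, at most 14 in all, crops included, and the job is handed in when it is done.

Besides the shell and the picture viewer there is one more tool, called by a JSON object that holds its "api" and its "payload", one argument or row to a line. step_arm: Moves the arm, as the interface text tells. Its arguments: {"type":"object","properties":{"rows":{"type":"array"},"force":{"type":"number"}},"required":["rows"]}

```bash
mkdir -p pics; ls; cat > h.py <<'E'
import numpy as np, cv2
from station import env
from scipy.spatial.transform import Rotation as Ro
def snap(n,f):
    c=env.camera(n); cv2.imwrite('pics/'+f+'.png',c['img']); np.savez('pics/'+f,**c); return c
def load(f): return np.load('pics/'+f+'.npz')
def px2w(c,u,v,z):
    K=c['K'];xd=np.array([(u-K[0,2])/K[0,0],(v-K[1,2])/K[1,1]]);x=xd.copy()
    for _ in range(30): x=xd/(1+float(c['k1'])*(x@x))
    d=c['R'].T@np.r_[x,1]; o=-c['R'].T@c['t']; return o+d*(z-o[2])/d[2]
def w2px(c,X):
    p=c['R']@np.array(X)+c['t'];x=p[:2]/p[2];x=x*(1+float(c['k1'])*(x@x));return c['K'][:2,:2]@x+c['K'][:2,2]
E
python3 - <<'E'
from h import *
for n in('top','side'):
    c=snap(n,n+'0'); print(n,c['K'],c['k1'],-c['R'].T@c['t'],c['R'])
o=env.observe();print(o)
E
```

```text
pics
top [[388.05464903   0.         281.47756164]
 [  0.         388.05464903 213.79122735]
 [  0.           0.           1.        ]] -0.06563593270736638 [ 0.39002074 -0.16302776  1.12030323] [[ 0.01377464 -0.99989291  0.0049426 ]
 [-0.99323948 -0.01425246 -0.11520503]
 [ 0.11526314 -0.00332228 -0.99332944]]
side [[382.64557875   0.         279.66325529]
 [  0.         382.64557875 216.24883942]
 [  0.           0.           1.        ]] -0.08689979329425879 [ 0.33501449 -1.03790198  0.71561519] [[ 9.82636809e-01 -1.85539461e-01  9.63012912e-05]
 [-1.05264194e-01 -5.57917683e-01 -8.23193360e-01]
 [ 1.52788581e-01  8.08889960e-01 -5.67761114e-01]]
{'time_s': 0.1, 'joint_positions': array([-1.2260092 ,  0.46832074, -0.01156339,  1.60349916,  0.00601827,
        1.07138676, -0.05631766]), 'joint_velocities': array([-0.00070715, -0.0004541 ,  0.00165129, -0.00125593,  0.00057431,
       -0.0001962 , -0.00091207]), 'effort': array([ 7.02599991e-04, -5.21653605e+01, -1.25307104e-02, -2.44371951e+01,
       -5.67986886e-02,  1.40246825e-02,  4.11626343e-05]), 'ee_pos': array([0.24567472, 0.60118288, 0.1822285 ]), 'orientation': array([-6.05461965e-01, -3.08253479e+00,  2.47041769e-03]), 'ft_force': array([ 0.52425086,  0.08452567, -0.08582633]), 'ft_torque': array([0.03217555, 0.03141669, 0.05786665]), 'grip_force': 0.0, 'gripper_width': 0.09223707365881323}
```

View pics/top0.png

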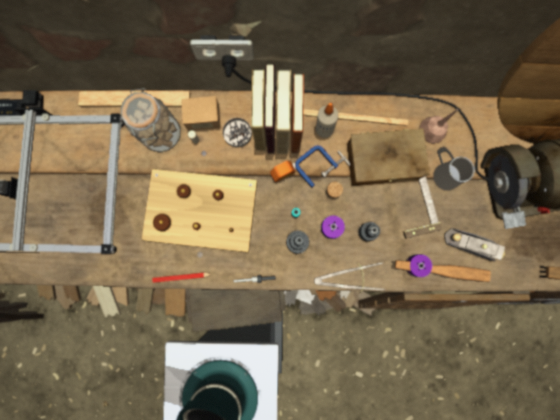

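View pics/side0.png

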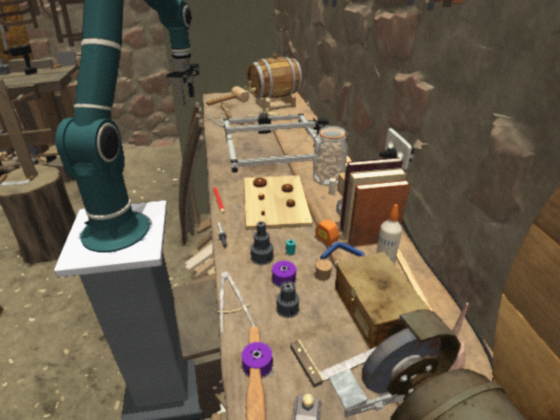

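The top view shows the board (145-257, 170-250) with its plugs, and two grey piles at (298,242) and (370,231). The purple look-alikes are at (333,227) and (421,266), and the turquoise one is at (296,212). The dark grey piles are the ones meant, so I'll confirm them in a crop.

```bash
python3 - <<'E'
from h import *
t=load('top0')['img'];s=load('side0')['img']
a=cv2.resize(t[195:265,275:395],(800,467),interpolation=cv2.INTER_CUBIC)
b=cv2.resize(t[165:255,138:262],None,fx=4,fy=4,interpolation=cv2.INTER_CUBIC)[:, :496]
d=cv2.resize(s[215:320,235:335],None,fx=4,fy=4,interpolation=cv2.INTER_CUBIC)
cv2.imwrite('pics/c1.png',a)
o=np.zeros((430,796,3),np.uint8)
e=cv2.resize(s[215:320,245:305],None,fx=4,fy=4,interpolation=cv2.INTER_CUBIC)
o[:360,:496]=b; o[:420,510:750]=e
cv2.imwrite('pics/c2.png',o)
E
```

```text
(no output)
```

View pics/c1.png

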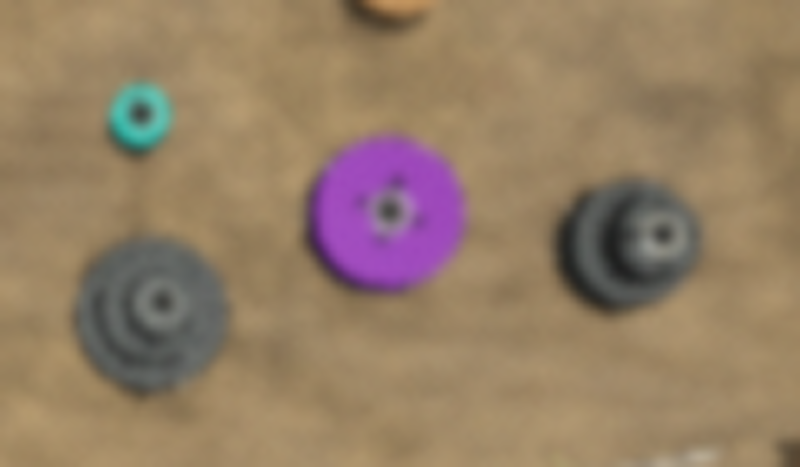

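View pics/c2.png

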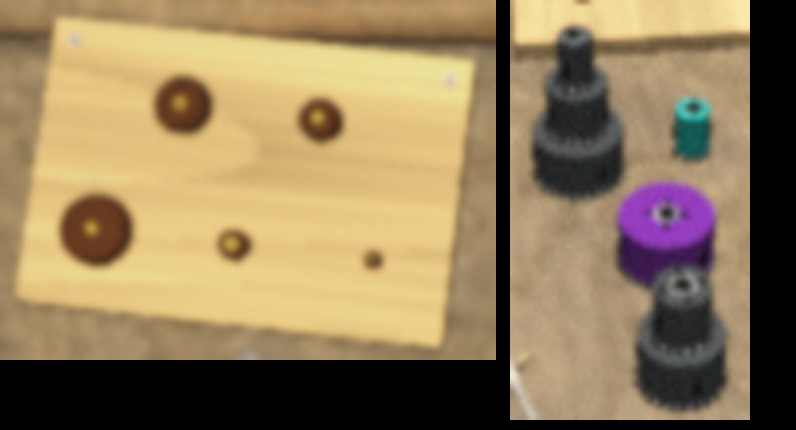

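The piles: left at (298,242) is 64, 44 and 25 from the bottom up. Right at (370,231) is 54 with 35 on top. Both are dark steel, so the purple and turquoise ones are left alone.

```bash
cat >> h.py <<'E'
def T():
    o=env.observe(); return o['ee_pos'],Ro.from_rotvec(o['orientation'])
def go(x,y,z,yaw=None):
    "delta to world TCP target with the tool straight down, tool-y at world angle yaw (mod pi)"
    p,R=T(); d=R.inv().apply(np.array([x,y,z])-p)
    yv=R.apply([0,1,0]); cur=np.arctan2(yv[1],yv[0])
    if yaw is None: yaw=cur
    dy=(yaw-cur+np.pi/2)%np.pi-np.pi/2; ny=cur+dy
    Y=np.array([np.cos(ny),np.sin(ny),0]);Z=np.array([0,0,-1.]);X=np.cross(Y,Z)
    R2=Ro.from_matrix(np.c_[X,Y,Z]); return np.round(d,4),np.round((R.inv()*R2).as_rotvec(),4),np.degrees(cur),np.degrees(dy)
E
python3 - <<'E'
from h import *
c=load('top0')
for n,x,y in[('64',92,228),('54',180,102),('44',318,117),('35',231,243),('25',373,259)]:
    print('plug',n,px2w(c,138+x/4,165+y/4,.034).round(4))
for n,x,y,z in[('25',160,303,.12),('64rim',152,313,.04),('44?',153,308,.08),('35',663,235,.08),('54',628,243,.04),('purple',390,212,.04),('turq',141,114,.04)]:
    print(n,px2w(c,275+x/6.667,195+y/6.667,z).round(4))
s=load('side0')
for n,x,y,z in[('25',574-510,34,.12),('35',683-510,285,.08)]:
    print('side',n,px2w(s,245+x/4,215+y/4,z).round(4))
for n,u,v in[('bottle',327,108),('books',280,70),('clamp',116,120),('books',260,150),('jar',150,110)]: print(n,px2w(c,u,v,.15).round(3))
p,R=T();print(R.as_matrix().round(3))
w=env.camera('wrist');print(R.apply([0,0,0])*0, R.inv().apply(-w['R'].T@w['t']-p), (w['R']@R.as_matrix()).round(3),w['K'][0])
E
```

```text
plug 64 [0.4878 0.1733 0.034 ]
plug 54 [0.5788 0.1146 0.034 ]
plug 44 [0.5693 0.0157 0.034 ]
plug 35 [0.4787 0.0741 0.034 ]
plug 25 [ 0.469  -0.0263  0.034 ]
25 [ 0.4376 -0.2125  0.12  ]
64rim [ 0.4372 -0.2131  0.04  ]
44? [ 0.4375 -0.2116  0.08  ]
35 [ 0.4696 -0.4181  0.08  ]
54 [ 0.4691 -0.413   0.04  ]
purple [ 0.4808 -0.3126  0.04  ]
turq [ 0.5207 -0.2077  0.04  ]
side 25 [ 0.44   -0.2136  0.12  ]
side 35 [ 0.4726 -0.4168  0.08  ]
bottle [ 0.783 -0.282  0.15 ]
books [ 0.887 -0.157  0.15 ]
clamp [0.744 0.272 0.15 ]
books [ 0.667 -0.109  0.15 ]
jar [0.772 0.183 0.15 ]
[[-0.926  0.378 -0.   ]
 [ 0.378  0.926 -0.002]
 [-0.    -0.002 -1.   ]]
[0. 0. 0.] [ 7.54601118e-02 -9.62955624e-05 -2.01168290e-01] [[ 0.001  1.    -0.   ]
 [-0.964  0.001 -0.265]
 [-0.265  0.     0.964]] [311.06956399   0.         276.87330991]
```

```bash
python3 - <<'E'
from h import *
print(go(.5,.07,.30,np.radians(45)))
E
```

```text
(array([-0.4364, -0.3958, -0.1171]), array([-0.0013,  0.0004,  0.3976]), np.float64(67.77829088792816), np.float64(-22.77829088792816))
```

{"api": "step_arm", "payload": {
  "rows": [
    {"grip": 0,"delta_pos": [0,0,-0.06],"angular": [0,0,0]},
    {"grip": 0,"delta_pos": [-0.03,-0.03,-0.117],"angular": [0,0,0.1]},
    {"grip": 0,"delta_pos": [-0.07,-0.065,-0.117],"angular": [0,0,0.2]},
    {"grip": 0,"delta_pos": [-0.11,-0.1,-0.117],"angular": [0,0,0.3]},
    {"grip": 0,"delta_pos": [-0.15,-0.136,-0.117],"angular": [0,0,0.398]},
    {"grip": 0,"delta_pos": [-0.19,-0.172,-0.117],"angular": [0,0,0.398]},
    {"grip": 0,"delta_pos": [-0.23,-0.208,-0.117],"angular": [0,0,0.398]},
    {"grip": 0,"delta_pos": [-0.27,-0.245,-0.117],"angular": [0,0,0.398]},
    {"grip": 0,"delta_pos": [-0.31,-0.281,-0.117],"angular": [0,0,0.398]},
    {"grip": 0,"delta_pos": [-0.35,-0.317,-0.117],"angular": [0,0,0.398]},
    {"grip": 0,"delta_pos": [-0.39,-0.354,-0.117],"angular": [0,0,0.398]},
    {"grip": 0,"delta_pos": [-0.436,-0.396,-0.117],"angular": [0,0,0.398]},
    {"grip": 0,"delta_pos": [-0.436,-0.396,-0.117],"angular": [0,0,0.398]},
    {"grip": 0,"delta_pos": [-0.436,-0.396,-0.117],"angular": [0,0,0.398]},
    {"grip": 0,"delta_pos": [-0.436,-0.396,-0.117],"angular": [0,0,0.398]},
    {"grip": 0,"delta_pos": [-0.436,-0.396,-0.117],"angular": [0,0,0.398]}
  ]
}}

```text
time_s: 2.15
ee_pos: [0.4993, 0.0715, 0.3001]
orientation: [-1.199, -2.903, -0.0]
ft_force: [0.9, 0.9, 0.0]
gripper_width: 0.0457
grip_force: 0.0
```

```bash
python3 - <<'E'
from h import *
c=snap('wrist','w1')
P={64:(.4878,.1733),54:(.5788,.1146),44:(.5693,.0157),35:(.4787,.0741),25:(.469,-.0263)}
g=cv2.cvtColor(c['img'],cv2.COLOR_BGR2HSV)
for k,(x,y) in P.items():
    u=w2px(c,[x,y,.034]);print(k,u.round(1))
cv2.imwrite('pics/w1b.png',cv2.resize(c['img'],(800,600)))
print(go(.438,-.2127,.26))
E
```

```text
64 [321.5 115.2]
54 [333.6 187. ]
44 [283.3 225.8]
35 [268.7 159.3]
25 [218.7 200.5]
(array([-0.1571, -0.2444,  0.04  ]), array([ 0.    , -0.0002,  0.    ]), np.float64(45.089510276424946), np.float64(0.0))
```

View pics/w1b.png

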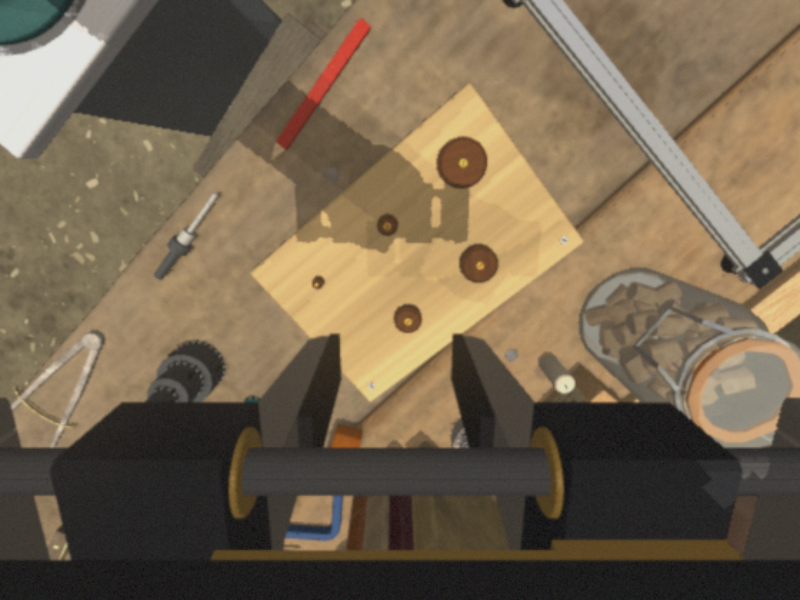

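The wrist view shows the plug screws at (463,163) for 64, (480,265) for 54, (408,321) for 44, (388,226) for 35 and (318,283) for 25. That is about 4 mm off the top camera. Next I look over pile 1.

{"api": "step_arm", "payload": {
  "rows": [
    {"grip": 0,"delta_pos": [-0.02,-0.03,0],"angular": [0,0,0]},
    {"grip": 0,"delta_pos": [-0.05,-0.075,0.01],"angular": [0,0,0]},
    {"grip": 0,"delta_pos": [-0.08,-0.12,0.02],"angular": [0,0,0]},
    {"grip": 0,"delta_pos": [-0.11,-0.17,0.03],"angular": [0,0,0]},
    {"grip": 0,"delta_pos": [-0.14,-0.22,0.04],"angular": [0,0,0]},
    {"grip": 0,"delta_pos": [-0.157,-0.2444,0.04],"angular": [0,0,0]},
    {"grip": 0,"delta_pos": [-0.157,-0.2444,0.04],"angular": [0,0,0]},
    {"grip": 0,"delta_pos": [-0.157,-0.2444,0.04],"angular": [0,0,0]}
  ]
}}

```text
time_s: 3.2
ee_pos: [0.4383, -0.2121, 0.26]
orientation: [-1.2, -2.903, -0.001]
ft_force: [-0.1, -0.1, 0.1]
gripper_width: 0.0459
grip_force: 0.0
```

```bash
python3 - <<'E'
from h import *
w=load('w1')
for n,x,y in[('64',463,163),('54',480,265),('44',408,321),('35',388,226),('25',318,283)]: print(n,px2w(w,x/1.42857,y/1.42857,.034).round(4))
c=snap('wrist','w2'); print(T()[0])
cv2.imwrite('pics/w2b.png',cv2.resize(c['img'][60:300,120:440],(800,600),interpolation=cv2.INTER_CUBIC))
print(w2px(c,[.4376,-.2125,.12]))
E
```

```text
64 [0.4893 0.177  0.034 ]
54 [0.5797 0.1188 0.034 ]
44 [0.5706 0.0196 0.034 ]
35 [0.4807 0.0783 0.034 ]
25 [ 0.4706 -0.0192  0.034 ]
[ 0.43836547 -0.21186562  0.26002006]
[276.53446178 187.9485117 ]
```

View pics/w2b.png

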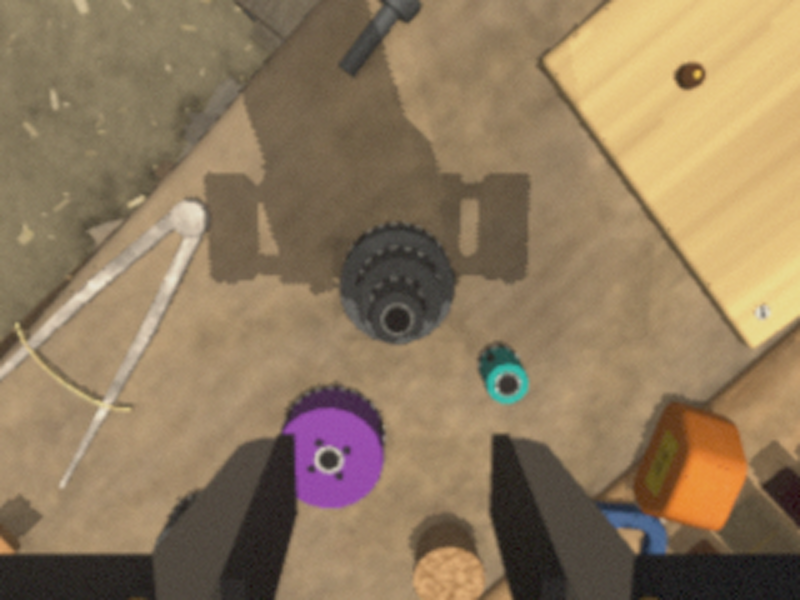

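Pile 1 seen from the wrist: the 25's bore is at crop (397,318), the 64 rim is centred near (398,283), and the turquoise saw is at (508,384). All of it is offset like the plugs.

```bash
python3 - <<'E'
from h import *
c=load('w2')
f=lambda x,y,z:px2w(c,120+x/2.5,60+y/2.5,z).round(4)
print('bore25',f(397,318,.12),'plug25',f(697,75,.034),'44',f(398,297,.08),'64',f(398,290,.04),'turq',f(508,384,.04))
print(go(.439,-.211,.092))
E
```

```text
bore25 [ 0.4388 -0.2101  0.12  ] plug25 [ 0.4708 -0.0222  0.034 ] 44 [ 0.4379 -0.2082  0.08  ] 64 [ 0.4407 -0.2106  0.04  ] turq [ 0.523  -0.2044  0.04  ]
(array([1.00e-04, 1.00e-03, 1.68e-01]), array([ 0.0005, -0.0004,  0.    ]), np.float64(45.131590448192064), np.float64(0.0))
```

{"api": "step_arm", "payload": {
  "force": 12,
  "rows": [
    {"grip": 0,"delta_pos": [0,0.001,0.04],"angular": [0,0,0]},
    {"grip": 0,"delta_pos": [0,0.001,0.08],"angular": [0,0,0]},
    {"grip": 0,"delta_pos": [0,0.001,0.12],"angular": [0,0,0]},
    {"grip": 0,"delta_pos": [0,0.001,0.145],"angular": [0,0,0]},
    {"grip": 0,"delta_pos": [0,0.001,0.16],"angular": [0,0,0]},
    {"grip": 0,"delta_pos": [0,0.001,0.168],"angular": [0,0,0]},
    {"grip": 0,"delta_pos": [0,0.001,0.168],"angular": [0,0,0]},
    {"grip": -0.2,"delta_pos": [0,0.001,0.168],"angular": [0,0,0]},
    {"grip": -0.3,"delta_pos": [0,0.001,0.168],"angular": [0,0,0]},
    {"grip": -0.4,"delta_pos": [0,0.001,0.168],"angular": [0,0,0]},
    {"grip": -0.5,"delta_pos": [0,0.001,0.168],"angular": [0,0,0]},
    {"grip": -0.7,"delta_pos": [0,0.001,0.168],"angular": [0,0,0]},
    {"grip": -0.7,"delta_pos": [0,0.001,0.168],"angular": [0,0,0]},
    {"grip": -0.7,"delta_pos": [0,0.001,0.168],"angular": [0,0,0]}
  ]
}}

```text
time_s: 5.0
ee_pos: [0.4385, -0.2129, 0.0921]
orientation: [1.203, 2.902, 0.0]
ft_force: [-0.9, 0.2, 0.1]
gripper_width: 0.0138
grip_force: 0.0
```

```bash
python3 - <<'E'
from h import *
c=snap('wrist','w3'); p=T()[0]; print(p)
print(w2px(c,[p[0],p[1],.12]))
print(go(p[0],p[1],.2),go(.4702,-.0225,.2))
cv2.imwrite('pics/w3b.png',cv2.resize(c['img'][180:420,120:440],(800,600),interpolation=cv2.INTER_CUBIC))
E
```

```text
[ 0.43844357 -0.21286495  0.09206546]
[277.47687142 248.42627266]
(array([ 0.    , -0.    , -0.1079]), array([-0., -0., -0.]), np.float64(44.97230882923347), np.float64(0.0)) (array([ 0.1122,  0.157 , -0.1079]), array([-0., -0., -0.]), np.float64(44.97230882923347), np.float64(0.0))
```

View pics/w3b.png

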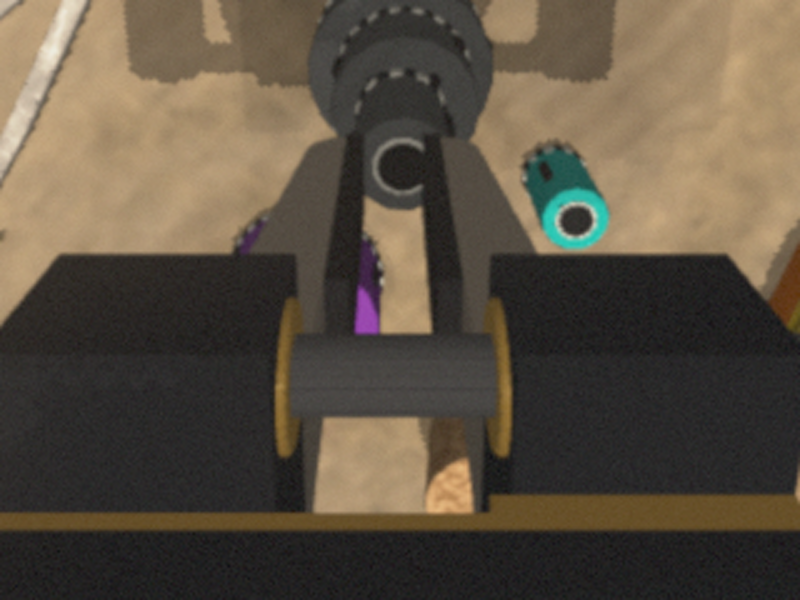

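```bash
python3 - <<'E'
from h import *
c=load('w3'); p,R=T()
for q in [(.01,.007,.008),(-.01,.007,.008),(.01,-.007,.008),(.01,.007,-.03),(0,0,-.028)]:
    u=w2px(c,p+R.apply(q)); print(q,((u-[120,180])*2.5).round(0))
o=env.observe();print(o['gripper_width'],o['grip_force'],o['ee_pos'],o['joint_positions'].round(3))
snap('side','s3'); s=load('s3')['img']
cv2.imwrite('pics/s3b.png',cv2.resize(s[170:290,205:345],(700,600),interpolation=cv2.INTER_CUBIC))
E
```

```text
(0.01, 0.007, 0.008) [418.  87.]
(-0.01, 0.007, 0.008) [418. 153.]
(0.01, -0.007, 0.008) [369.  87.]
(0.01, 0.007, -0.03) [424. 135.]
(0, 0, -0.028) [394. 171.]
0.013875393048134989 0.0 [ 0.43844357 -0.21286495  0.09206546] [-0.151  0.363  0.642  2.104 -0.311  0.767  1.472]
```

View pics/s3b.png

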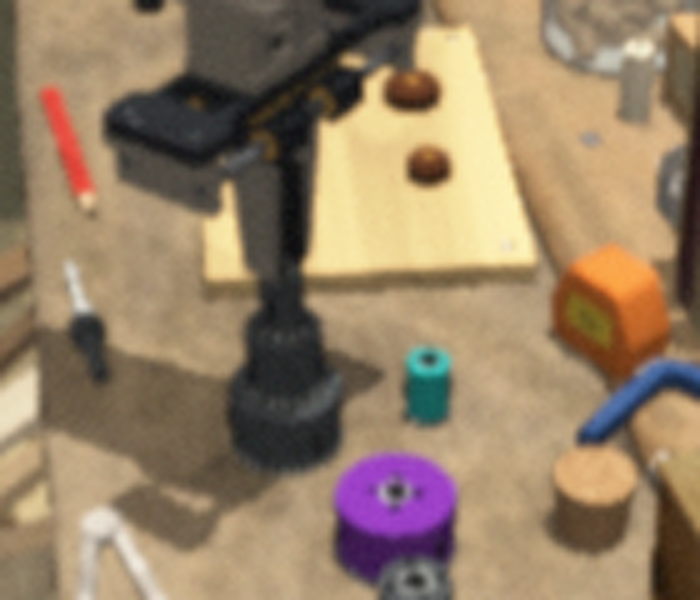

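The fingers closed to 13.9 mm with no contact. Both views show the fingertips at about the saw's top (z≈0.12), some 30 mm higher than I reckoned. I'll reopen, shift 2 mm and go lower with care.

{"api": "step_arm", "payload": {
  "force": 12,
  "rows": [
    {"grip": 0.0,"delta_pos": [0,0.002,-0.005],"angular": [0,0,0]},
    {"grip": 0.0,"delta_pos": [0,0.002,-0.005],"angular": [0,0,0]},
    {"grip": 0.0,"delta_pos": [0,0.002,0.0],"angular": [0,0,0]},
    {"grip": 0.0,"delta_pos": [0,0.002,0.005],"angular": [0,0,0]},
    {"grip": 0.0,"delta_pos": [0,0.002,0.01],"angular": [0,0,0]},
    {"grip": 0.0,"delta_pos": [0,0.002,0.015],"angular": [0,0,0]},
    {"grip": 0.0,"delta_pos": [0,0.002,0.015],"angular": [0,0,0]}
  ]
}}

```text
time_s: 5.98
ee_pos: [0.4395, -0.2114, 0.0766]
orientation: [-1.203, -2.901, 0.0]
ft_force: [0.4, -0.3, -0.5]
gripper_width: 0.0457
grip_force: 0.0
```

```bash
python3 - <<'E'
from h import *
o=env.observe();print(o['gripper_width'],o['ft_force'],o['ee_pos'])
a=snap('side','s4')['img'];b=snap('wrist','w4')['img']
s=load('s4');p,R=T()
for q in [(0,.023,.008),(0,-.023,.008),(0,.023,-.03),(0,-.023,-.03)]: print(q,((w2px(s,p+R.apply(q))-[225,180])*5).round())
m=np.zeros((400,800,3),np.uint8)
m[:,:390]=cv2.resize(a[180:260,225:303],(390,400),interpolation=cv2.INTER_CUBIC)
m[:,400:]=cv2.resize(b[180:340,200:360],(400,400),interpolation=cv2.INTER_CUBIC)
cv2.imwrite('pics/m4.png',m)
E
```

```text
0.04567082642394239 [ 0.35363598 -0.34831643 -0.47298022] [ 0.43948002 -0.21136063  0.07658715]
(0, 0.023, 0.008) [206. 270.]
(0, -0.023, 0.008) [156. 312.]
(0, 0.023, -0.03) [205. 214.]
(0, -0.023, -0.03) [154. 256.]
```

View pics/m4.png

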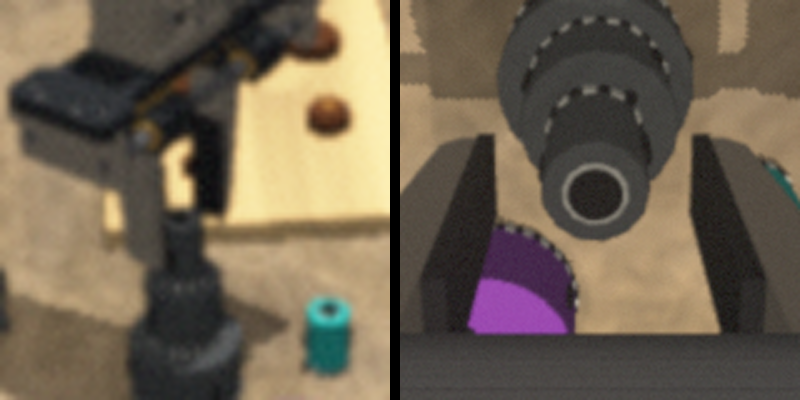

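Side view: the fingertips are at (145,262) and (212,213), which fits tool z = -0.030. So the real tips stand 30 mm behind the reported TCP, and I'll use tip z = TCP z + 0.030. The bore at (596,192) is centred between the pads. Descend 16 mm more and grip.

{"api": "step_arm", "payload": {
  "force": 12,
  "rows": [
    {"grip": 0.0,"delta_pos": [0,0,0.006],"angular": [0,0,0]},
    {"grip": 0.0,"delta_pos": [0,0,0.012],"angular": [0,0,0]},
    {"grip": 0.0,"delta_pos": [0,0,0.016],"angular": [0,0,0]},
    {"grip": 0.0,"delta_pos": [0,0,0.016],"angular": [0,0,0]},
    {"grip": -0.2,"delta_pos": [0,0,0.016],"angular": [0,0,0]},
    {"grip": -0.3,"delta_pos": [0,0,0.016],"angular": [0,0,0]},
    {"grip": -0.4,"delta_pos": [0,0,0.016],"angular": [0,0,0]},
    {"grip": -0.5,"delta_pos": [0,0,0.016],"angular": [0,0,0]},
    {"grip": -0.8,"delta_pos": [0,0,0.016],"angular": [0,0,0]},
    {"grip": -0.8,"delta_pos": [0,0,0.016],"angular": [0,0,0]},
    {"grip": -0.8,"delta_pos": [0,0,0.016],"angular": [0,0,0]}
  ]
}}

```text
time_s: 7.45
ee_pos: [0.44, -0.2115, 0.0612]
orientation: [1.203, 2.902, 0.0]
ft_force: [-0.1, 0.2, 1.1]
gripper_width: 0.0244
grip_force: 12.0
```

```bash
python3 - <<'E'
from h import *
print(go(.4717,-.024,.09))
E
```

```text
(array([ 0.1102,  0.1549, -0.0288]), array([ 0.0002,  0.0002, -0.    ]), np.float64(44.97451475557264), np.float64(0.0))
```

{"api": "step_arm", "payload": {
  "rows": [
    {"grip": -0.8,"delta_pos": [0,0,-0.01],"angular": [0,0,0]},
    {"grip": -0.8,"delta_pos": [0,0,-0.03],"angular": [0,0,0]},
    {"grip": -0.8,"delta_pos": [0.01,0.014,-0.04],"angular": [0,0,0]},
    {"grip": -0.8,"delta_pos": [0.03,0.042,-0.04],"angular": [0,0,0]},
    {"grip": -0.8,"delta_pos": [0.055,0.077,-0.04],"angular": [0,0,0]},
    {"grip": -0.8,"delta_pos": [0.08,0.112,-0.04],"angular": [0,0,0]},
    {"grip": -0.8,"delta_pos": [0.1,0.14,-0.04],"angular": [0,0,0]},
    {"grip": -0.8,"delta_pos": [0.11,0.155,-0.04],"angular": [0,0,0]},
    {"grip": -0.8,"delta_pos": [0.11,0.155,-0.02],"angular": [0,0,0]},
    {"grip": -0.8,"delta_pos": [0.11,0.155,0.0],"angular": [0,0,0]},
    {"grip": -0.8,"delta_pos": [0.11,0.155,0.015],"angular": [0,0,0]},
    {"grip": -0.8,"delta_pos": [0.11,0.155,0.015],"angular": [0,0,0]}
  ]
}}

```text
time_s: 8.95
ee_pos: [0.471, -0.0243, 0.0455]
orientation: [-1.203, -2.901, 0.002]
ft_force: [-0.1, 0.2, -0.5]
gripper_width: 0.0245
grip_force: 12.0
```

```bash
python3 - <<'E'
from h import *
o=env.observe();print(o['gripper_width'],o['ft_force'],o['ee_pos'])
a=snap('side','s5')['img'];b=snap('wrist','w5')['img']
m=np.zeros((480,800,3),np.uint8)
m[:,:400]=cv2.resize(a[140:236,220:300],(400,480),interpolation=cv2.INTER_CUBIC)
m[:,400:]=cv2.resize(b[120:312,180:340],(400,480),interpolation=cv2.INTER_CUBIC)
cv2.imwrite('pics/m5.png',m)
E
```

```text
0.024495637731047373 [-0.09285955  0.17998022 -0.46769725] [ 0.47101924 -0.02429639  0.04548933]
```

View pics/m5.png

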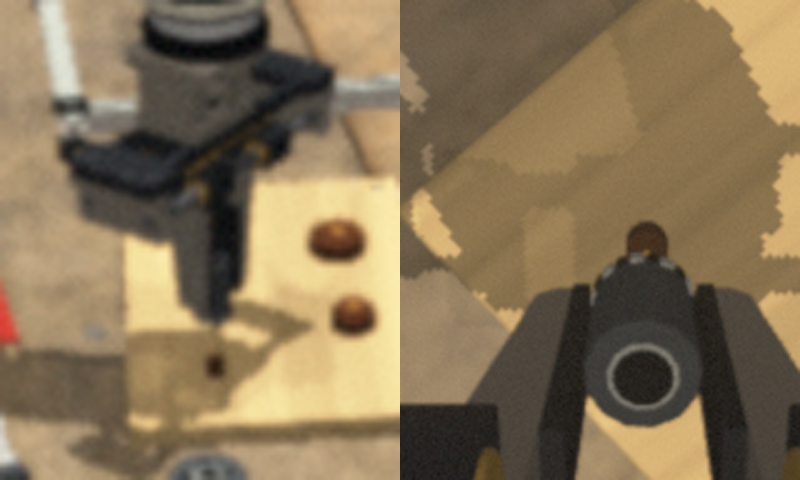

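```bash
python3 - <<'E'
from h import *
c=load('w5');p,R=T()
a=px2w(c,277.2,270.8,p[2]+.059);b=px2w(c,279,216.4,.026)
print(a,b,R.inv().apply(b-a)*1000)
for z in(.0645,.0645+.0): print(w2px(c,[a[0],a[1],z]))
E
```

```text
[ 0.470469   -0.02339471  0.10548061] [ 0.46905808 -0.02006176  0.026     ] [ 3.38810459  1.33338786 79.47961408]
[277.18632412 240.05269181]
[277.18632412 240.05269181]
```

Wrist view: the bore is at (643,377) and the plug at (647,238). The estimates leave the plug 0–3 mm off in tool x, so I'll split the difference and descend, watching the force.

{"api": "step_arm", "payload": {
  "rows": [
    {"grip": -0.8,"delta_pos": [0.0015,0.001,0.005],"angular": [0,0,0]},
    {"grip": -0.8,"delta_pos": [0.0015,0.001,0.015],"angular": [0,0,0]},
    {"grip": -0.8,"delta_pos": [0.0015,0.001,0.022],"angular": [0,0,0]},
    {"grip": -0.8,"delta_pos": [0.0015,0.001,0.027],"angular": [0,0,0]},
    {"grip": -0.8,"delta_pos": [0.0015,0.001,0.032],"angular": [0,0,0]},
    {"grip": -0.8,"delta_pos": [0.0015,0.001,0.037],"angular": [0,0,0]},
    {"grip": -0.8,"delta_pos": [0.0015,0.001,0.041],"angular": [0,0,0]},
    {"grip": -0.8,"delta_pos": [0.0015,0.001,0.041],"angular": [0,0,0]}
  ]
}}

```text
time_s: 10.05
ee_pos: [0.4712, -0.0223, 0.0048]
orientation: [-1.203, -2.902, 0.0]
ft_force: [-0.2, -0.4, -0.5]
gripper_width: 0.0246
grip_force: 12.0
```

{"api": "step_arm", "payload": {
  "rows": [
    {"grip": -0.8,"delta_pos": [0,0,0.002],"angular": [0,0,0]},
    {"grip": -0.8,"delta_pos": [0,0,0.004],"angular": [0,0,0]},
    {"grip": -0.8,"delta_pos": [0,0,0.0055],"angular": [0,0,0]},
    {"grip": -0.8,"delta_pos": [0,0,0.0055],"angular": [0,0,0]}
  ]
}}

```text
time_s: 10.55
ee_pos: [0.4714, -0.0223, -0.0005]
orientation: [-1.203, -2.902, 0.0]
ft_force: [0.2, 0.1, 0.6]
gripper_width: 0.0244
grip_force: 12.0
```

Little force yet. One mm more, in half steps, then release and rise.

{"api": "step_arm", "payload": {
  "rows": [
    {"grip": -0.8,"delta_pos": [0,0,0.0005],"angular": [0,0,0]},
    {"grip": -0.8,"delta_pos": [0,0,0.001],"angular": [0,0,0]},
    {"grip": -0.8,"delta_pos": [0,0,0.001],"angular": [0,0,0]}
  ]
}}

```text
time_s: 10.92
ee_pos: [0.4716, -0.0223, -0.0009]
orientation: [1.203, 2.902, 0.001]
ft_force: [-3.1, -0.3, 7.1]
gripper_width: 0.0245
grip_force: 12.0
```

```bash
python3 - <<'E'
from h import *
print(go(.4395,-.2115,.16,np.radians(45)))
E
```

```text
(array([-0.1112, -0.1563, -0.161 ]), array([ 0.0005, -0.0002, -0.0006]), np.float64(44.965537814358775), np.float64(0.03446218564122411))
```

{"api": "step_arm", "payload": {
  "rows": [
    {"grip": -0.8,"delta_pos": [0,0,0.0],"angular": [0,0,0]},
    {"grip": -0.4,"delta_pos": [0,0,0.0],"angular": [0,0,0]},
    {"grip": -0.2,"delta_pos": [0,0,0.0],"angular": [0,0,0]},
    {"grip": -0.2,"delta_pos": [0,0,0.0],"angular": [0,0,0]},
    {"grip": -0.2,"delta_pos": [0,0,-0.01],"angular": [0,0,0]},
    {"grip": -0.2,"delta_pos": [0,0,-0.04],"angular": [0,0,0]},
    {"grip": 0,"delta_pos": [0,0,-0.09],"angular": [0,0,0]},
    {"grip": 0.35,"delta_pos": [-0.01,-0.015,-0.14],"angular": [0,0,0]},
    {"grip": 0.35,"delta_pos": [-0.035,-0.05,-0.16],"angular": [0,0,0]},
    {"grip": 0.35,"delta_pos": [-0.06,-0.085,-0.16],"angular": [0,0,0]},
    {"grip": 0.35,"delta_pos": [-0.085,-0.12,-0.16],"angular": [0,0,0]},
    {"grip": 0.35,"delta_pos": [-0.111,-0.156,-0.161],"angular": [0,0,0]},
    {"grip": 0.35,"delta_pos": [-0.111,-0.156,-0.161],"angular": [0,0,0]},
    {"grip": 0.35,"delta_pos": [-0.111,-0.156,-0.161],"angular": [0,0,0]}
  ]
}}

```text
time_s: 12.68
ee_pos: [0.4395, -0.2104, 0.1597]
orientation: [-1.203, -2.902, -0.001]
ft_force: [-0.3, -0.0, -1.2]
gripper_width: 0.0619
grip_force: 0.0
```

```bash
python3 - <<'E'
from h import *
o=env.observe();print(o['gripper_width'],o['ft_force'],o['ee_pos'])
b=snap('wrist','w6'); s=snap('side','s6')['img']
m=np.zeros((500,800,3),np.uint8)
m[:,:480]=cv2.resize(b['img'][120:320,180:372],(480,500),interpolation=cv2.INTER_CUBIC)
m[:,490:790]=cv2.resize(s[160:260,235:295],(300,500),interpolation=cv2.INTER_CUBIC)
cv2.imwrite('pics/m6.png',m)
E
```

```text
0.06185027548888215 [-0.33291636 -0.01810685 -1.21363045] [ 0.43947653 -0.21038812  0.15972482]
```

View pics/m6.png

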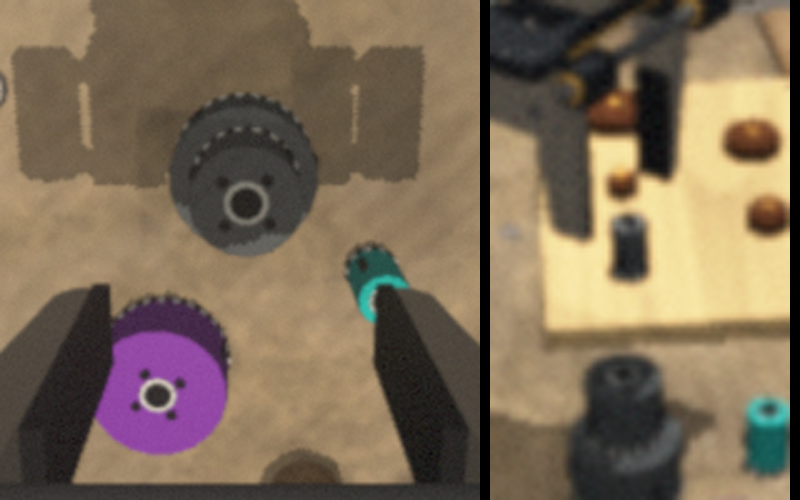

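The 25 stands upright on its plug. The 44's bore is at crop (247,203), well clear of the turquoise saw.

```bash
python3 - <<'E'
from h import *
c=load('w6');p,R=T()
a=px2w(c,278.8,201.2,.08);print(a,R.inv().apply(a-p))
print('64',px2w(c,180+244/2.5,120+182/2.5,.04))
E
```

```text
[ 0.43995495 -0.20879388  0.08      ] [0.00047904 0.00066154 0.07959368]
64 [ 0.44022164 -0.21049912  0.04      ]
```

{"api": "step_arm", "payload": {
  "force": 15,
  "rows": [
    {"grip": 0.35,"delta_pos": [0,0.001,0.04],"angular": [0,0,0]},
    {"grip": 0.35,"delta_pos": [0,0.001,0.08],"angular": [0,0,0]},
    {"grip": 0.35,"delta_pos": [0,0.001,0.11],"angular": [0,0,0]},
    {"grip": 0.35,"delta_pos": [0,0.001,0.13],"angular": [0,0,0]},
    {"grip": 0.35,"delta_pos": [0,0.001,0.139],"angular": [0,0,0]},
    {"grip": 0.35,"delta_pos": [0,0.001,0.139],"angular": [0,0,0]},
    {"grip": 0.2,"delta_pos": [0,0.001,0.139],"angular": [0,0,0]},
    {"grip": 0.1,"delta_pos": [0,0.001,0.139],"angular": [0,0,0]},
    {"grip": 0.0,"delta_pos": [0,0.001,0.139],"angular": [0,0,0]},
    {"grip": -0.1,"delta_pos": [0,0.001,0.139],"angular": [0,0,0]},
    {"grip": -0.3,"delta_pos": [0,0.001,0.139],"angular": [0,0,0]},
    {"grip": -0.3,"delta_pos": [0,0.001,0.139],"angular": [0,0,0]}
  ]
}}

```text
time_s: 14.28
ee_pos: [0.4405, -0.2104, 0.0209]
orientation: [1.203, 2.902, 0.001]
ft_force: [-0.5, 1.7, 6.0]
gripper_width: 0.0433
grip_force: 15.0
```

```bash
python3 - <<'E'
from h import *
p=T()[0];print(p,go(.5715,.017,.1))
E
```

```text
[ 0.4405301  -0.21039235  0.02090414] (array([ 0.0683,  0.2534, -0.079 ]), array([ 0.0006,  0.0003, -0.    ]), np.float64(44.97071885436861), np.float64(0.0))
```

{"api": "step_arm", "payload": {
  "rows": [
    {"grip": -0.3,"delta_pos": [0,0,-0.01],"angular": [0,0,0]},
    {"grip": -0.3,"delta_pos": [0,0,-0.035],"angular": [0,0,0]},
    {"grip": -0.3,"delta_pos": [0,0,-0.065],"angular": [0,0,0]},
    {"grip": -0.3,"delta_pos": [0.004,0.015,-0.079],"angular": [0,0,0]},
    {"grip": -0.3,"delta_pos": [0.012,0.045,-0.079],"angular": [0,0,0]},
    {"grip": -0.3,"delta_pos": [0.022,0.08,-0.079],"angular": [0,0,0]},
    {"grip": -0.3,"delta_pos": [0.032,0.12,-0.079],"angular": [0,0,0]},
    {"grip": -0.3,"delta_pos": [0.043,0.16,-0.079],"angular": [0,0,0]},
    {"grip": -0.3,"delta_pos": [0.054,0.2,-0.079],"angular": [0,0,0]},
    {"grip": -0.3,"delta_pos": [0.063,0.235,-0.079],"angular": [0,0,0]},
    {"grip": -0.3,"delta_pos": [0.0683,0.2534,-0.075],"angular": [0,0,0]},
    {"grip": -0.3,"delta_pos": [0.0683,0.2534,-0.06],"angular": [0,0,0]},
    {"grip": -0.3,"delta_pos": [0.0683,0.2534,-0.04],"angular": [0,0,0]},
    {"grip": -0.3,"delta_pos": [0.0683,0.2534,-0.04],"angular": [0,0,0]},
    {"grip": -0.3,"delta_pos": [0.0683,0.2534,-0.04],"angular": [0,0,0]}
  ]
}}

```text
time_s: 16.15
ee_pos: [0.5709, 0.0157, 0.0605]
orientation: [-1.206, -2.901, 0.001]
ft_force: [-0.1, 0.4, -0.4]
gripper_width: 0.0432
grip_force: 15.0
```

```bash
python3 - <<'E'
from h import *
o=env.observe();print(o['gripper_width'],o['ft_force'],o['ee_pos'])
b=snap('wrist','w7');s=snap('top','t7')['img']
m=np.zeros((500,800,3),np.uint8)
m[:,:480]=cv2.resize(b['img'][120:320,180:372],(480,500),interpolation=cv2.INTER_CUBIC)
m[:480,490:790]=cv2.resize(s[165:261,180:240],(300,480),interpolation=cv2.INTER_CUBIC)
cv2.imwrite('pics/m7.png',m)
E
```

```text
0.04318393401165174 [-0.14401772  0.41395119 -0.35657791] [0.57094012 0.0157315  0.06046973]
```

View pics/m7.png

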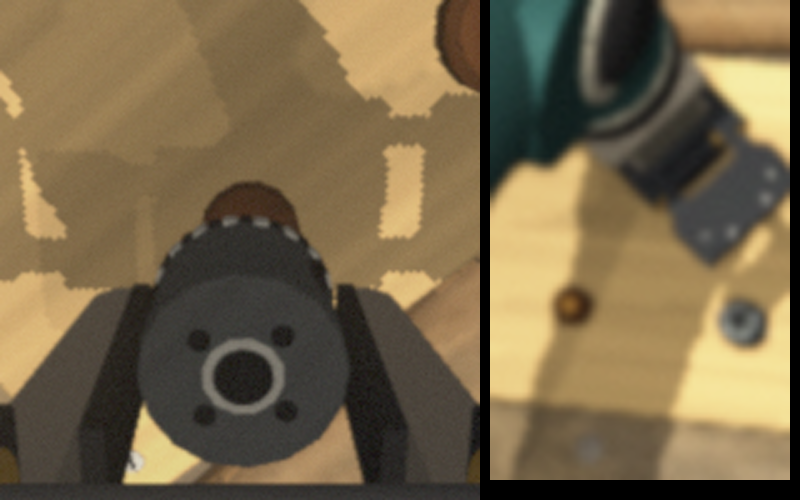

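```bash
python3 - <<'E'
from h import *
c=load('w7');p,R=T()
a=px2w(c,277.2,270.4,p[2]+.059);b=px2w(c,280.6,210.8,.028)
print(a,b,R.inv().apply(b-a)*1000, p)
# alignment check along tool x on the teeth rim: front rim point seen at crop v=216
print(w2px(c,a+R.apply([.022,0,.04])),120+216/2.5)
print(w2px(c,b+R.apply([.016,0,0])),120+181/2.5)
E
```

```text
[0.56949803 0.01696265 0.12006558] [0.56880876 0.0214519  0.028     ] [ 3.72089791  2.61985074 92.06513949] [0.57154419 0.01636363 0.06106558]
[277.23620065 206.44953069] 206.4
[280.66264503 190.88379966] 192.4
```

{"api": "step_arm", "payload": {
  "rows": [
    {"grip": -0.3,"delta_pos": [0.0018,0.002,0.005],"angular": [0,0,0]},
    {"grip": -0.3,"delta_pos": [0.0018,0.002,0.015],"angular": [0,0,0]},
    {"grip": -0.3,"delta_pos": [0.0018,0.002,0.025],"angular": [0,0,0]},
    {"grip": -0.3,"delta_pos": [0.0018,0.002,0.035],"angular": [0,0,0]},
    {"grip": -0.3,"delta_pos": [0.0018,0.002,0.041],"angular": [0,0,0]},
    {"grip": -0.3,"delta_pos": [0.0018,0.002,0.046],"angular": [0,0,0]},
    {"grip": -0.3,"delta_pos": [0.0018,0.002,0.051],"angular": [0,0,0]},
    {"grip": -0.3,"delta_pos": [0.0018,0.002,0.055],"angular": [0,0,0]},
    {"grip": -0.3,"delta_pos": [0.0018,0.002,0.055],"angular": [0,0,0]}
  ]
}}

```text
time_s: 17.38
ee_pos: [0.5712, 0.0197, 0.0054]
orientation: [-1.203, -2.902, 0.0]
ft_force: [0.4, 0.1, -0.0]
gripper_width: 0.0433
grip_force: 15.0
```

{"api": "step_arm", "payload": {
  "rows": [
    {"grip": -0.3,"delta_pos": [0,0,0.002],"angular": [0,0,0]},
    {"grip": -0.3,"delta_pos": [0,0,0.004],"angular": [0,0,0]},
    {"grip": -0.3,"delta_pos": [0,0,0.0055],"angular": [0,0,0]},
    {"grip": -0.3,"delta_pos": [0,0,0.0065],"angular": [0,0,0]},
    {"grip": -0.3,"delta_pos": [0,0,0.0065],"angular": [0,0,0]}
  ]
}}

```text
time_s: 18.0
ee_pos: [0.5714, 0.0197, -0.0009]
orientation: [1.203, 2.902, 0.0]
ft_force: [-1.0, 0.1, -0.6]
gripper_width: 0.0434
grip_force: 15.0
```

```bash
python3 - <<'E'
from h import *
print(T()[0],go(.4405,-.2104,.12))
E
```

```text
[ 0.5713934   0.01969553 -0.00090017] (array([-0.0703, -0.2552, -0.1209]), array([ 0.0001,  0.    , -0.    ]), np.float64(44.96978806852615), np.float64(0.0))
```

{"api": "step_arm", "payload": {
  "rows": [
    {"grip": -0.3,"delta_pos": [0,0,0.0006],"angular": [0,0,0]},
    {"grip": -0.3,"delta_pos": [0,0,0.001],"angular": [0,0,0]},
    {"grip": 0.0,"delta_pos": [0,0,0.0005],"angular": [0,0,0]},
    {"grip": 0.15,"delta_pos": [0,0,0.0005],"angular": [0,0,0]},
    {"grip": 0.15,"delta_pos": [0,0,0.0],"angular": [0,0,0]},
    {"grip": 0.15,"delta_pos": [0,0,-0.01],"angular": [0,0,0]},
    {"grip": 0.15,"delta_pos": [0,0,-0.04],"angular": [0,0,0]},
    {"grip": 0.15,"delta_pos": [0,0,-0.09],"angular": [0,0,0]},
    {"grip": 0.4,"delta_pos": [-0.007,-0.025,-0.121],"angular": [0,0,0]},
    {"grip": 0.8,"delta_pos": [-0.02,-0.073,-0.121],"angular": [0,0,0]},
    {"grip": 0.8,"delta_pos": [-0.033,-0.12,-0.121],"angular": [0,0,0]},
    {"grip": 0.8,"delta_pos": [-0.046,-0.167,-0.121],"angular": [0,0,0]},
    {"grip": 0.8,"delta_pos": [-0.059,-0.215,-0.121],"angular": [0,0,0]},
    {"grip": 0.8,"delta_pos": [-0.0703,-0.2555,-0.121],"angular": [0,0,0]},
    {"grip": 0.8,"delta_pos": [-0.0703,-0.2555,-0.121],"angular": [0,0,0]},
    {"grip": 0.8,"delta_pos": [-0.0703,-0.2555,-0.121],"angular": [0,0,0]}
  ]
}}

```text
time_s: 20.0
ee_pos: [0.4408, -0.2101, 0.1204]
orientation: [1.202, 2.902, 0.001]
ft_force: [1.1, 0.6, -0.0]
gripper_width: 0.0828
grip_force: 0.0
```

```bash
python3 - <<'E'
from h import *
print(T()[0],go(.4405,-.2108,-.019))
c=snap('wrist','w8')
# bore of 64 near prediction
u=w2px(c,[.4403,-.2105,.04]);print(u)
g=cv2.cvtColor(c['img'],cv2.COLOR_BGR2GRAY);x,y=u.astype(int);r=25
k=g[y-r:y+r,x-r:x+r]
print(cv2.HoughCircles(cv2.resize(k,None,fx=4,fy=4,interpolation=cv2.INTER_CUBIC),cv2.HOUGH_GRADIENT,1,200,param1=80,param2=15,minRadius=12,maxRadius=60)/4+[x-r,y-r,0])
cv2.imwrite('pics/w8c.png',cv2.resize(k,None,fx=8,fy=8))
t=snap('top','t8')
E
```

```text
[ 0.44080925 -0.2100658   0.12043471] (array([-0.0003, -0.0009,  0.1394]), array([ 0.0009,  0.0002, -0.    ]), np.float64(44.98830157937436), np.float64(0.0))
[276.47293517 201.74693023]
[[[276.125      201.125        6.30000019]]]
```

{"api": "step_arm", "payload": {
  "force": 20,
  "rows": [
    {"grip": 0.8,"delta_pos": [0,-0.0005,0.04],"angular": [0,0,0]},
    {"grip": 0.8,"delta_pos": [0,-0.0005,0.08],"angular": [0,0,0]},
    {"grip": 0.8,"delta_pos": [0,-0.0005,0.11],"angular": [0,0,0]},
    {"grip": 0.8,"delta_pos": [0,-0.0005,0.13],"angular": [0,0,0]},
    {"grip": 0.8,"delta_pos": [0,-0.0005,0.139],"angular": [0,0,0]},
    {"grip": 0.8,"delta_pos": [0,-0.0005,0.139],"angular": [0,0,0]},
    {"grip": 0.6,"delta_pos": [0,-0.0005,0.139],"angular": [0,0,0]},
    {"grip": 0.5,"delta_pos": [0,-0.0005,0.139],"angular": [0,0,0]},
    {"grip": 0.4,"delta_pos": [0,-0.0005,0.139],"angular": [0,0,0]},
    {"grip": 0.3,"delta_pos": [0,-0.0005,0.139],"angular": [0,0,0]},
    {"grip": 0.1,"delta_pos": [0,-0.0005,0.139],"angular": [0,0,0]},
    {"grip": 0.1,"delta_pos": [0,-0.0005,0.139],"angular": [0,0,0]}
  ]
}}

```text
time_s: 21.6
ee_pos: [0.4404, -0.211, -0.0184]
orientation: [1.202, 2.901, 0.001]
ft_force: [-1.1, 0.3, 4.9]
gripper_width: 0.0641
grip_force: 20.0
```

```bash
python3 - <<'E'
from h import *
p=T()[0];print(p,go(.4898,.1765,.08))
E
```

```text
[ 0.44041121 -0.21104298 -0.0183776 ] (array([ 0.2391,  0.309 , -0.0983]), array([ 0.0008,  0.0006, -0.    ]), np.float64(44.984636508845725), np.float64(0.0))
```

{"api": "step_arm", "payload": {
  "rows": [
    {"grip": 0.1,"delta_pos": [0,0,-0.01],"angular": [0,0,0]},
    {"grip": 0.1,"delta_pos": [0,0,-0.035],"angular": [0,0,0]},
    {"grip": 0.1,"delta_pos": [0,0,-0.07],"angular": [0,0,0]},
    {"grip": 0.1,"delta_pos": [0.01,0.013,-0.1],"angular": [0,0,0]},
    {"grip": 0.1,"delta_pos": [0.03,0.039,-0.105],"angular": [0,0,0]},
    {"grip": 0.1,"delta_pos": [0.055,0.071,-0.105],"angular": [0,0,0]},
    {"grip": 0.1,"delta_pos": [0.08,0.103,-0.105],"angular": [0,0,0]},
    {"grip": 0.1,"delta_pos": [0.11,0.142,-0.105],"angular": [0,0,0]},
    {"grip": 0.1,"delta_pos": [0.14,0.181,-0.105],"angular": [0,0,0]},
    {"grip": 0.1,"delta_pos": [0.17,0.22,-0.105],"angular": [0,0,0]},
    {"grip": 0.1,"delta_pos": [0.2,0.258,-0.105],"angular": [0,0,0]},
    {"grip": 0.1,"delta_pos": [0.225,0.291,-0.105],"angular": [0,0,0]},
    {"grip": 0.1,"delta_pos": [0.239,0.3093,-0.105],"angular": [0,0,0]},
    {"grip": 0.1,"delta_pos": [0.239,0.3093,-0.095],"angular": [0,0,0]},
    {"grip": 0.1,"delta_pos": [0.239,0.3093,-0.078],"angular": [0,0,0]},
    {"grip": 0.1,"delta_pos": [0.239,0.3093,-0.078],"angular": [0,0,0]},
    {"grip": 0.1,"delta_pos": [0.239,0.3093,-0.078],"angular": [0,0,0]}
  ]
}}

```text
time_s: 23.72
ee_pos: [0.4899, 0.1753, 0.0589]
orientation: [-1.206, -2.901, 0.001]
ft_force: [-0.0, 0.6, -2.2]
gripper_width: 0.0638
grip_force: 20.0
```

```bash
python3 - <<'E'
from h import *
o=env.observe();print(o['gripper_width'],o['ft_force'],o['ee_pos'])
b=snap('wrist','w9');s=snap('top','t9')['img']
m=np.zeros((500,800,3),np.uint8)
m[:,:480]=cv2.resize(b['img'][120:320,180:372],(480,500),interpolation=cv2.INTER_CUBIC)
m[:,490:790]=cv2.resize(s[150:270,190:262],(300,500),interpolation=cv2.INTER_CUBIC)
cv2.imwrite('pics/m9.png',m)
E
```

```text
0.0638460166833895 [-0.04436117  0.57703031 -2.16216287] [0.48989453 0.17531989 0.0589249 ]
```

View pics/m9.png

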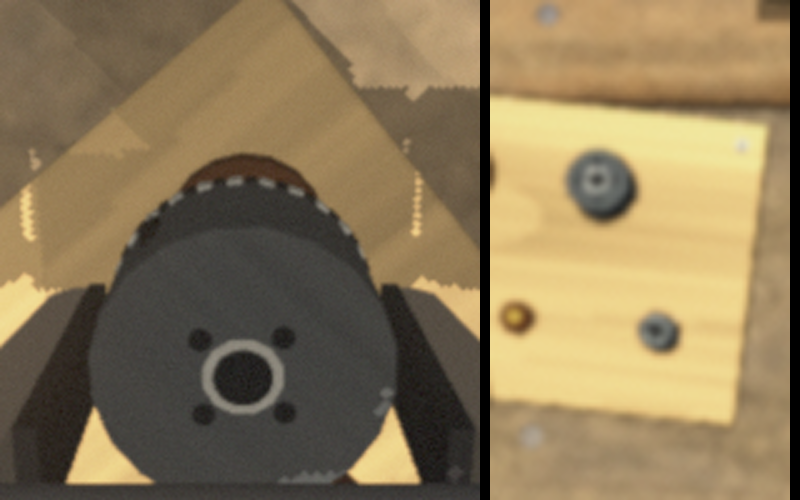

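The 44 and the 25 are seated. The 64's bore is at (243,376), and the plug arc peaks at about (249,153).

```bash
python3 - <<'E'
from h import *
c=load('w9');p,R=T()
a=px2w(c,180+243/2.5,120+376/2.5,p[2]+.0584)
b=px2w(c,180+249/2.5,120+153/2.5,.029)
print(R.inv().apply(b-a)*1000-[26,0,0], p)
E
```

```text
[ 2.14900732  1.77848762 88.77041041] [0.49022241 0.17609731 0.05937676]
```

{"api": "step_arm", "payload": {
  "rows": [
    {"grip": 0.1,"delta_pos": [0.0014,0.0016,0.005],"angular": [0,0,0]},
    {"grip": 0.1,"delta_pos": [0.0014,0.0016,0.015],"angular": [0,0,0]},
    {"grip": 0.1,"delta_pos": [0.0014,0.0016,0.025],"angular": [0,0,0]},
    {"grip": 0.1,"delta_pos": [0.0014,0.0016,0.034],"angular": [0,0,0]},
    {"grip": 0.1,"delta_pos": [0.0014,0.0016,0.04],"angular": [0,0,0]},
    {"grip": 0.1,"delta_pos": [0.0014,0.0016,0.045],"angular": [0,0,0]},
    {"grip": 0.1,"delta_pos": [0.0014,0.0016,0.05],"angular": [0,0,0]},
    {"grip": 0.1,"delta_pos": [0.0014,0.0016,0.054],"angular": [0,0,0]},
    {"grip": 0.1,"delta_pos": [0.0014,0.0016,0.054],"angular": [0,0,0]}
  ]
}}

```text
time_s: 24.95
ee_pos: [0.4898, 0.1787, 0.0049]
orientation: [-1.203, -2.902, 0.0]
ft_force: [0.6, -0.1, -1.5]
gripper_width: 0.0639
grip_force: 20.0
```

{"api": "step_arm", "payload": {
  "rows": [
    {"grip": 0.1,"delta_pos": [0,0,0.002],"angular": [0,0,0]},
    {"grip": 0.1,"delta_pos": [0,0,0.0035],"angular": [0,0,0]},
    {"grip": 0.1,"delta_pos": [0,0,0.0045],"angular": [0,0,0]},
    {"grip": 0.1,"delta_pos": [0,0,0.0055],"angular": [0,0,0]},
    {"grip": 0.1,"delta_pos": [0,0,0.0055],"angular": [0,0,0]}
  ]
}}

```text
time_s: 25.58
ee_pos: [0.49, 0.1789, -0.0003]
orientation: [-1.203, -2.902, -0.0]
ft_force: [-0.8, 0.3, -0.7]
gripper_width: 0.0639
grip_force: 20.0
```

```bash
python3 - <<'E'
from h import *
print(T()[0],go(.4715,-.416,.16))
E
```

```text
[ 4.90008413e-01  1.78927366e-01 -2.96815924e-04] (array([-0.4078, -0.4336, -0.1604]), array([ 0.0002, -0.0001,  0.    ]), np.float64(44.9745655265647), np.float64(0.0))
```

{"api": "step_arm", "payload": {
  "rows": [
    {"grip": 0.1,"delta_pos": [0,0,0.0006],"angular": [0,0,0]},
    {"grip": 0.1,"delta_pos": [0,0,0.001],"angular": [0,0,0]},
    {"grip": 0.5,"delta_pos": [0,0,0.0005],"angular": [0,0,0]},
    {"grip": 0.6,"delta_pos": [0,0,0],"angular": [0,0,0]},
    {"grip": 0.6,"delta_pos": [0,0,0],"angular": [0,0,0]},
    {"grip": 0.6,"delta_pos": [0,0,-0.01],"angular": [0,0,0]},
    {"grip": 0.6,"delta_pos": [0,0,-0.04],"angular": [0,0,0]},
    {"grip": 0.6,"delta_pos": [0,0,-0.09],"angular": [0,0,0]},
    {"grip": 0.4,"delta_pos": [-0.02,-0.021,-0.14],"angular": [0,0,0]},
    {"grip": 0.2,"delta_pos": [-0.055,-0.059,-0.16],"angular": [0,0,0]},
    {"grip": 0.2,"delta_pos": [-0.095,-0.101,-0.16],"angular": [0,0,0]},
    {"grip": 0.2,"delta_pos": [-0.135,-0.144,-0.16],"angular": [0,0,0]},
    {"grip": 0.2,"delta_pos": [-0.175,-0.186,-0.16],"angular": [0,0,0]},
    {"grip": 0.2,"delta_pos": [-0.215,-0.229,-0.16],"angular": [0,0,0]},
    {"grip": 0.2,"delta_pos": [-0.255,-0.271,-0.16],"angular": [0,0,0]},
    {"grip": 0.2,"delta_pos": [-0.295,-0.314,-0.16],"angular": [0,0,0]},
    {"grip": 0.2,"delta_pos": [-0.335,-0.356,-0.16],"angular": [0,0,0]},
    {"grip": 0.2,"delta_pos": [-0.375,-0.399,-0.16],"angular": [0,0,0]},
    {"grip": 0.2,"delta_pos": [-0.408,-0.434,-0.16],"angular": [0,0,0]},
    {"grip": 0.2,"delta_pos": [-0.408,-0.434,-0.16],"angular": [0,0,0]}
  ]
}}

```text
time_s: 28.08
ee_pos: [0.4688, -0.4212, 0.1602]
orientation: [1.212, 2.898, -0.005]
ft_force: [-1.1, 0.2, -0.9]
gripper_width: 0.0551
grip_force: 0.0
```

```bash
cat >> h.py <<'E'
def bore(c,X,r=25,rmin=10,rmax=70):
    u=w2px(c,X);x,y=u.astype(int);k=cv2.cvtColor(c['img'],cv2.COLOR_BGR2GRAY)[y-r:y+r,x-r:x+r]
    h=cv2.HoughCircles(cv2.resize(k,None,fx=4,fy=4,interpolation=cv2.INTER_CUBIC),cv2.HOUGH_GRADIENT,1,200,param1=80,param2=15,minRadius=rmin,maxRadius=rmax)
    if h is None: return u,None
    h=h[0,0]/4+[x-r,y-r,0]; return u,h,px2w(c,h[0],h[1],X[2])
E
python3 - <<'E'
from h import *
o=env.observe();print(o['gripper_width'],o['ft_force'],o['ee_pos'])
c=snap('wrist','w10');snap('top','t10')
print(bore(c,[.471,-.417,.08],r=20,rmax=34))
print(go(.4715,-.416,.021))
E
```

```text
0.05506933214969535 [-1.05347593  0.21618382 -0.86380757] [ 0.46884422 -0.42119902  0.1602373 ]
(array([282.3051771 , 200.20515483]), array([284.625     , 198.375     ,   6.19999981]), array([ 0.47129244, -0.41422593,  0.08      ]))
(array([-0.0002,  0.0007,  0.1386]), array([ 0.0002, -0.0007,  0.    ]), np.float64(44.90773366491091), np.float64(0.0))
```

```bash
python3 - <<'E'
from h import *
c=snap('wrist','w11'); h=bore(c,[.471,-.417,.08],r=20,rmax=34);print(h)
p,R=T();print(p,R.inv().apply(h[2]-p))
cv2.imwrite('pics/m11.png',cv2.resize(c['img'][140:300,200:360],(600,600)))
E
```

```text
(array([276.91881835, 202.58392113]), array([279.375, 201.125,   6.25 ]), array([ 0.4716263 , -0.41438117,  0.08      ]))
[ 0.47150685 -0.41535768  0.15953958] [0.00053867 0.00071367 0.07954064]
```

{"api": "step_arm", "payload": {
  "force": 14,
  "rows": [
    {"grip": 0.2,"delta_pos": [0,0.001,0.04],"angular": [0,0,0]},
    {"grip": 0.2,"delta_pos": [0,0.001,0.08],"angular": [0,0,0]},
    {"grip": 0.2,"delta_pos": [0,0.001,0.11],"angular": [0,0,0]},
    {"grip": 0.2,"delta_pos": [0,0.001,0.13],"angular": [0,0,0]},
    {"grip": 0.2,"delta_pos": [0,0.001,0.139],"angular": [0,0,0]},
    {"grip": 0.2,"delta_pos": [0,0.001,0.139],"angular": [0,0,0]},
    {"grip": 0.0,"delta_pos": [0,0.001,0.139],"angular": [0,0,0]},
    {"grip": -0.1,"delta_pos": [0,0.001,0.139],"angular": [0,0,0]},
    {"grip": -0.2,"delta_pos": [0,0.001,0.139],"angular": [0,0,0]},
    {"grip": -0.3,"delta_pos": [0,0.001,0.139],"angular": [0,0,0]},
    {"grip": -0.5,"delta_pos": [0,0.001,0.139],"angular": [0,0,0]},
    {"grip": -0.5,"delta_pos": [0,0.001,0.139],"angular": [0,0,0]}
  ]
}}

```text
time_s: 29.72
ee_pos: [0.4723, -0.416, 0.021]
orientation: [1.203, 2.902, 0.0]
ft_force: [-0.6, 1.3, 3.4]
gripper_width: 0.0338
grip_force: 14.0
```

```bash
python3 - <<'E'
from h import *
p=T()[0];print(p,go(.4810,.0778,.1))
E
```

```text
[ 0.47225236 -0.41595148  0.02095249] (array([ 0.3431,  0.3552, -0.0791]), array([ 0.0003,  0.0005, -0.    ]), np.float64(44.972687399858934), np.float64(0.0))
```

{"api": "step_arm", "payload": {
  "rows": [
    {"grip": -0.5,"delta_pos": [0,0,-0.01],"angular": [0,0,0]},
    {"grip": -0.5,"delta_pos": [0,0,-0.035],"angular": [0,0,0]},
    {"grip": -0.5,"delta_pos": [0,0,-0.065],"angular": [0,0,0]},
    {"grip": -0.5,"delta_pos": [0.01,0.01,-0.08],"angular": [0,0,0]},
    {"grip": -0.5,"delta_pos": [0.03,0.031,-0.08],"angular": [0,0,0]},
    {"grip": -0.5,"delta_pos": [0.06,0.062,-0.08],"angular": [0,0,0]},
    {"grip": -0.5,"delta_pos": [0.09,0.093,-0.08],"angular": [0,0,0]},
    {"grip": -0.5,"delta_pos": [0.12,0.124,-0.08],"angular": [0,0,0]},
    {"grip": -0.5,"delta_pos": [0.15,0.155,-0.08],"angular": [0,0,0]},
    {"grip": -0.5,"delta_pos": [0.18,0.186,-0.08],"angular": [0,0,0]},
    {"grip": -0.5,"delta_pos": [0.21,0.217,-0.08],"angular": [0,0,0]},
    {"grip": -0.5,"delta_pos": [0.24,0.248,-0.08],"angular": [0,0,0]},
    {"grip": -0.5,"delta_pos": [0.27,0.279,-0.08],"angular": [0,0,0]},
    {"grip": -0.5,"delta_pos": [0.3,0.31,-0.08],"angular": [0,0,0]},
    {"grip": -0.5,"delta_pos": [0.325,0.336,-0.08],"angular": [0,0,0]},
    {"grip": -0.5,"delta_pos": [0.3431,0.3552,-0.08],"angular": [0,0,0]},
    {"grip": -0.5,"delta_pos": [0.3431,0.3552,-0.06],"angular": [0,0,0]},
    {"grip": -0.5,"delta_pos": [0.3431,0.3552,-0.04],"angular": [0,0,0]},
    {"grip": -0.5,"delta_pos": [0.3431,0.3552,-0.04],"angular": [0,0,0]},
    {"grip": -0.5,"delta_pos": [0.3431,0.3552,-0.04],"angular": [0,0,0]}
  ]
}}

```text
time_s: 32.22
ee_pos: [0.4807, 0.0781, 0.061]
orientation: [1.203, 2.902, 0.0]
ft_force: [0.6, 0.6, 0.0]
gripper_width: 0.0339
grip_force: 14.0
```

```bash
python3 - <<'E'
from h import *
c=snap('wrist','w12')
p,R=T();print(p,env.observe()['gripper_width'])
h=bore(c,[p[0]-.001,p[1]+.001,p[2]+.059],r=22,rmax=50);print(h)
# plug: brown region just above saw in the image
u=w2px(c,[.4807,.0783,.03]);x,y=u.astype(int);print(u)
im=c['img'][y-25:y+25,x-30:x+30]; hsv=cv2.cvtColor(im,cv2.COLOR_BGR2HSV)
m=(hsv[...,2]<95)&(hsv[...,1]>105)
for r in m.astype(int)[::1]: print(''.join('.#'[v] for v in r))
print(x-30,y-25)
E
```

```text
[0.48102279 0.07813578 0.06123059] 0.033621576288903283
(array([278.0807094 , 271.23396938]), array([275.875     , 270.875     ,  10.67500019]), array([0.47909752, 0.07849169, 0.12023059]))
[277.49885898 217.93677529]
............................................................
............................................................
............................................................
............................................................
............................................................
............................................................
............................................................
............................................................
............................................................
..........................#########.........................
......................##############........................
.....................#################......................
....................###################.....................
...................#####################....................
..................##########
[... 1475 characters left out ...]
.....................
............................................................
............................................................
............................................................
.#..........................................................
............................................................
............................................................
............................................................
............................................................
............................................................
............................................................
............................................................
247 192
```

```bash
python3 - <<'E'
from h import *
c=load('w12');p,R=T()
a=px2w(c,275.9,270.9,p[2]+.059);b=px2w(c,276.6,201,.029)
print(R.inv().apply(b-a)*1000-[11.5,0,0],p)
E
```

```text
[ 0.73377087  0.19208204 91.22787829] [0.48102279 0.07813578 0.06123059]
```

{"api": "step_arm", "payload": {
  "rows": [
    {"grip": -0.5,"delta_pos": [0.0003,0,0.01],"angular": [0,0,0]},
    {"grip": -0.5,"delta_pos": [0.0003,0,0.022],"angular": [0,0,0]},
    {"grip": -0.5,"delta_pos": [0.0003,0,0.034],"angular": [0,0,0]},
    {"grip": -0.5,"delta_pos": [0.0003,0,0.041],"angular": [0,0,0]},
    {"grip": -0.5,"delta_pos": [0.0003,0,0.046],"angular": [0,0,0]},
    {"grip": -0.5,"delta_pos": [0.0003,0,0.051],"angular": [0,0,0]},
    {"grip": -0.5,"delta_pos": [0.0003,0,0.055],"angular": [0,0,0]},
    {"grip": -0.5,"delta_pos": [0.0003,0,0.055],"angular": [0,0,0]}
  ]
}}

```text
time_s: 33.28
ee_pos: [0.4805, 0.0781, 0.0054]
orientation: [-1.203, -2.902, 0.0]
ft_force: [-0.6, 0.6, -0.2]
gripper_width: 0.0338
grip_force: 14.0
```

{"api": "step_arm", "payload": {
  "rows": [
    {"grip": -0.5,"delta_pos": [0,0,0.002],"angular": [0,0,0]},
    {"grip": -0.5,"delta_pos": [0,0,0.004],"angular": [0,0,0]},
    {"grip": -0.5,"delta_pos": [0,0,0.0055],"angular": [0,0,0]},
    {"grip": -0.5,"delta_pos": [0,0,0.0065],"angular": [0,0,0]},
    {"grip": -0.5,"delta_pos": [0,0,0.0072],"angular": [0,0,0]},
    {"grip": -0.5,"delta_pos": [0,0,0.0072],"angular": [0,0,0]}
  ]
}}

```text
time_s: 34.02
ee_pos: [0.4806, 0.0782, -0.0011]
orientation: [-1.203, -2.902, -0.001]
ft_force: [-2.2, 0.6, 7.2]
gripper_width: 0.034
grip_force: 14.0
```

```bash
python3 - <<'E'
from h import *
print(T()[0],go(.4715,-.412,.12))
c=load('w11');print(w2px(c,[.471,-.412,.04]),w2px(c,[.4716,-.4144,.08]))
E
```

```text
[ 0.48058105  0.07819505 -0.00113738] (array([-0.3403, -0.3528, -0.1215]), array([ 0.0004, -0.0006,  0.    ]), np.float64(44.96705739929588), np.float64(0.0))
[280.25933241 189.48801235] [279.3408326 201.1195581]
```

{"api": "step_arm", "payload": {
  "rows": [
    {"grip": -0.2,"delta_pos": [0,0,0],"angular": [0,0,0]},
    {"grip": 0,"delta_pos": [0,0,0],"angular": [0,0,0]},
    {"grip": 0,"delta_pos": [0,0,0],"angular": [0,0,0]},
    {"grip": 0,"delta_pos": [0,0,-0.01],"angular": [0,0,0]},
    {"grip": 0,"delta_pos": [0,0,-0.04],"angular": [0,0,0]},
    {"grip": 0,"delta_pos": [0,0,-0.09],"angular": [0,0,0]},
    {"grip": 0.3,"delta_pos": [-0.01,-0.011,-0.122],"angular": [0,0,0]},
    {"grip": 0.6,"delta_pos": [-0.04,-0.042,-0.122],"angular": [0,0,0]},
    {"grip": 0.6,"delta_pos": [-0.08,-0.083,-0.122],"angular": [0,0,0]},
    {"grip": 0.6,"delta_pos": [-0.12,-0.124,-0.122],"angular": [0,0,0]},
    {"grip": 0.6,"delta_pos": [-0.16,-0.166,-0.122],"angular": [0,0,0]},
    {"grip": 0.6,"delta_pos": [-0.2,-0.207,-0.122],"angular": [0,0,0]},
    {"grip": 0.6,"delta_pos": [-0.24,-0.249,-0.122],"angular": [0,0,0]},
    {"grip": 0.6,"delta_pos": [-0.28,-0.29,-0.122],"angular": [0,0,0]},
    {"grip": 0.6,"delta_pos": [-0.315,-0.327,-0.122],"angular": [0,0,0]},
    {"grip": 0.6,"delta_pos": [-0.34,-0.353,-0.122],"angular": [0,0,0]},
    {"grip": 0.6,"delta_pos": [-0.34,-0.353,-0.122],"angular": [0,0,0]},
    {"grip": 0.6,"delta_pos": [-0.34,-0.353,-0.122],"angular": [0,0,0]},
    {"grip": 0.6,"delta_pos": [-0.34,-0.353,-0.122],"angular": [0,0,0]}
  ]
}}

```text
time_s: 36.4
ee_pos: [0.4719, -0.4101, 0.1204]
orientation: [-1.2, -2.903, -0.002]
ft_force: [-0.7, 0.3, -0.5]
gripper_width: 0.0735
grip_force: 0.0
```

```bash
python3 - <<'E'
from h import *
c=snap('wrist','w13');p,R=T();print(p,env.observe()['gripper_width'])
h=bore(c,[.471,-.412,.04],r=20,rmax=34);print(h, R.inv().apply(h[2]-p))
E
```

```text
[ 0.47190619 -0.41023896  0.12048732] 0.07356419279187904
(array([275.10617623, 202.59638537]), array([274.375     , 204.625     ,   6.30000019]), array([ 0.47191204, -0.41388126,  0.04      ])) [-0.00260396 -0.00264476  0.08048415]
```

{"api": "step_arm", "payload": {
  "force": 18,
  "rows": [
    {"grip": 0.6,"delta_pos": [-0.001,-0.002,0.04],"angular": [0,0,0]},
    {"grip": 0.6,"delta_pos": [-0.001,-0.002,0.08],"angular": [0,0,0]},
    {"grip": 0.6,"delta_pos": [-0.001,-0.002,0.11],"angular": [0,0,0]},
    {"grip": 0.6,"delta_pos": [-0.001,-0.002,0.13],"angular": [0,0,0]},
    {"grip": 0.6,"delta_pos": [-0.001,-0.002,0.139],"angular": [0,0,0]},
    {"grip": 0.6,"delta_pos": [-0.001,-0.002,0.139],"angular": [0,0,0]},
    {"grip": 0.4,"delta_pos": [-0.001,-0.002,0.139],"angular": [0,0,0]},
    {"grip": 0.3,"delta_pos": [-0.001,-0.002,0.139],"angular": [0,0,0]},
    {"grip": 0.2,"delta_pos": [-0.001,-0.002,0.139],"angular": [0,0,0]},
    {"grip": 0.1,"delta_pos": [-0.001,-0.002,0.139],"angular": [0,0,0]},
    {"grip": -0.1,"delta_pos": [-0.001,-0.002,0.139],"angular": [0,0,0]},
    {"grip": -0.1,"delta_pos": [-0.001,-0.002,0.139],"angular": [0,0,0]}
  ]
}}

```text
time_s: 37.95
ee_pos: [0.471, -0.4139, -0.0181]
orientation: [1.202, 2.902, 0.001]
ft_force: [0.6, 1.9, 6.0]
gripper_width: 0.0529
grip_force: 18.0
```

```bash
python3 - <<'E'
from h import *
p=T()[0];print(p,go(.5805,.1193,.06))
E
```

```text
[ 0.47104471 -0.41388843 -0.01811465] (array([ 0.2997,  0.4544, -0.0779]), array([ 0.0008,  0.0006, -0.    ]), np.float64(44.98533679380812), np.float64(0.0))
```

{"api": "step_arm", "payload": {
  "rows": [
    {"grip": -0.1,"delta_pos": [0,0,-0.01],"angular": [0,0,0]},
    {"grip": -0.1,"delta_pos": [0,0,-0.04],"angular": [0,0,0]},
    {"grip": -0.1,"delta_pos": [0,0,-0.08],"angular": [0,0,0]},
    {"grip": -0.1,"delta_pos": [0.012,0.0125,-0.105],"angular": [0,0,0]},
    {"grip": -0.1,"delta_pos": [0.036,0.0375,-0.105],"angular": [0,0,0]},
    {"grip": -0.1,"delta_pos": [0.067,0.07,-0.105],"angular": [0,0,0]},
    {"grip": -0.1,"delta_pos": [0.1,0.104,-0.105],"angular": [0,0,0]},
    {"grip": -0.1,"delta_pos": [0.133,0.139,-0.105],"angular": [0,0,0]},
    {"grip": -0.1,"delta_pos": [0.166,0.173,-0.105],"angular": [0,0,0]},
    {"grip": -0.1,"delta_pos": [0.199,0.208,-0.105],"angular": [0,0,0]},
    {"grip": -0.1,"delta_pos": [0.232,0.243,-0.105],"angular": [0,0,0]},
    {"grip": -0.1,"delta_pos": [0.262,0.275,-0.105],"angular": [0,0,0]},
    {"grip": -0.1,"delta_pos": [0.284,0.305,-0.105],"angular": [0,0,0]},
    {"grip": -0.1,"delta_pos": [0.291,0.345,-0.105],"angular": [0,0,0]},
    {"grip": -0.1,"delta_pos": [0.295,0.388,-0.105],"angular": [0,0,0]},
    {"grip": -0.1,"delta_pos": [0.299,0.43,-0.105],"angular": [0,0,0]},
    {"grip": -0.1,"delta_pos": [0.2997,0.4544,-0.105],"angular": [0,0,0]},
    {"grip": -0.1,"delta_pos": [0.2997,0.4544,-0.09],"angular": [0,0,0]},
    {"grip": -0.1,"delta_pos": [0.2997,0.4544,-0.078],"angular": [0,0,0]},
    {"grip": -0.1,"delta_pos": [0.2997,0.4544,-0.078],"angular": [0,0,0]}
  ]
}}

```text
time_s: 40.45
ee_pos: [0.5781, 0.1175, 0.0579]
orientation: [-1.205, -2.899, 0.004]
ft_force: [0.3, 0.4, -2.6]
gripper_width: 0.0535
grip_force: 18.0
```

```bash
python3 - <<'E'
from h import *
env.camera('top');c=snap('wrist','w14')
p,R=T();print(p,env.observe()['gripper_width'])
h=bore(c,[p[0]-.001,p[1]+.001,p[2]+.0584],r=25,rmax=50);print(h)
u=w2px(c,[.5805,.119,.03]);x,y=u.astype(int);print(u)
im=c['img'][y-35:y+5,x-35:x+35]; hsv=cv2.cvtColor(im,cv2.COLOR_BGR2HSV)
m=(hsv[...,2]<95)&(hsv[...,1]>105)
for r in m.astype(int): print(''.join('.#'[v] for v in r))
print(x-35,y-35)
E
```

```text
[0.57964353 0.11810444 0.05935736] 0.05346997871543575
(array([278.74196655, 270.97320952]), array([277.125     , 274.125     ,  11.80000019]), array([0.57930622, 0.11728604, 0.11775736]))
[279.90404218 219.25174299]
......................................................................
......................................................................
......................................................................
......................................................................
......................................................................
......................................................................
......................................................................
............................##############............................
..........................###################.........................
.......................########################.......................
.....................############################.....................
....................###############################...................
...................############
[... 1264 characters left out ...]
................................................#....
......................................................................
......................................................................
......................................................................
......................................................................
......................................................................
......................................................................
......................................................................
......................................................................
......................................................................
244 184
```

```bash
python3 - <<'E'
from h import *
c=load('w14');p,R=T()
a=px2w(c,277.1,274.1,p[2]+.0584);b=px2w(c,279.5,191,.029)
print(R.inv().apply(b-a)*1000-[21,0,0],p)
E
```

```text
[ 1.62033549  1.74757804 88.76015422] [0.57964353 0.11810444 0.05935736]
```

{"api": "step_arm", "payload": {
  "rows": [
    {"grip": -0.1,"delta_pos": [0.001,0.0004,0.005],"angular": [0,0,0]},
    {"grip": -0.1,"delta_pos": [0.001,0.0004,0.015],"angular": [0,0,0]},
    {"grip": -0.1,"delta_pos": [0.001,0.0004,0.025],"angular": [0,0,0]},
    {"grip": -0.1,"delta_pos": [0.001,0.0004,0.034],"angular": [0,0,0]},
    {"grip": -0.1,"delta_pos": [0.001,0.0004,0.04],"angular": [0,0,0]},
    {"grip": -0.1,"delta_pos": [0.001,0.0004,0.045],"angular": [0,0,0]},
    {"grip": -0.1,"delta_pos": [0.001,0.0004,0.05],"angular": [0,0,0]},
    {"grip": -0.1,"delta_pos": [0.001,0.0004,0.054],"angular": [0,0,0]},
    {"grip": -0.1,"delta_pos": [0.001,0.0004,0.054],"angular": [0,0,0]}
  ]
}}

```text
time_s: 41.68
ee_pos: [0.5795, 0.1202, 0.0052]
orientation: [-1.203, -2.902, 0.0]
ft_force: [-0.3, -0.1, -1.3]
gripper_width: 0.053
grip_force: 18.0
```

{"api": "step_arm", "payload": {
  "rows": [
    {"grip": -0.1,"delta_pos": [0,0,0.002],"angular": [0,0,0]},
    {"grip": -0.1,"delta_pos": [0,0,0.004],"angular": [0,0,0]},
    {"grip": -0.1,"delta_pos": [0,0,0.005],"angular": [0,0,0]},
    {"grip": -0.1,"delta_pos": [0,0,0.0057],"angular": [0,0,0]},
    {"grip": -0.1,"delta_pos": [0,0,0.0062],"angular": [0,0,0]},
    {"grip": -0.1,"delta_pos": [0,0,0.0062],"angular": [0,0,0]}
  ]
}}

```text
time_s: 42.42
ee_pos: [0.5797, 0.1202, -0.0001]
orientation: [-1.203, -2.902, -0.001]
ft_force: [-3.1, -0.4, 5.4]
gripper_width: 0.0532
grip_force: 18.0
```

Contact. Release, rise, and move clear for the final check.

{"api": "step_arm", "payload": {
  "rows": [
    {"grip": 0.2,"delta_pos": [0,0,0],"angular": [0,0,0]},
    {"grip": 0.4,"delta_pos": [0,0,0],"angular": [0,0,0]},
    {"grip": 0.4,"delta_pos": [0,0,0],"angular": [0,0,0]},
    {"grip": 0.4,"delta_pos": [0,0,-0.01],"angular": [0,0,0]},
    {"grip": 0.4,"delta_pos": [0,0,-0.04],"angular": [0,0,0]},
    {"grip": 0.4,"delta_pos": [0,0,-0.09],"angular": [0,0,0]},
    {"grip": 0.4,"delta_pos": [0,0,-0.15],"angular": [0,0,0]},
    {"grip": 0.4,"delta_pos": [-0.03,-0.04,-0.2],"angular": [0,0,0]},
    {"grip": 0.4,"delta_pos": [-0.06,-0.09,-0.25],"angular": [0,0,0]},
    {"grip": 0.4,"delta_pos": [-0.1,-0.13,-0.25],"angular": [0,0,0]},
    {"grip": 0.4,"delta_pos": [-0.14,-0.17,-0.25],"angular": [0,0,0]},
    {"grip": 0.4,"delta_pos": [-0.18,-0.21,-0.25],"angular": [0,0,0]},
    {"grip": 0.4,"delta_pos": [-0.21,-0.24,-0.25],"angular": [0,0,0]},
    {"grip": 0.4,"delta_pos": [-0.21,-0.24,-0.25],"angular": [0,0,0]},
    {"grip": 0.4,"delta_pos": [-0.21,-0.24,-0.25],"angular": [0,0,0]}
  ]
}}

```text
time_s: 44.3
ee_pos: [0.5584, -0.1972, 0.2493]
orientation: [-1.202, -2.902, -0.001]
ft_force: [0.4, -0.1, 1.4]
gripper_width: 0.0644
grip_force: 0.0
```

```bash
python3 - <<'E'
from h import *
a=snap('top','t15')['img'];w=snap('wrist','w15')['img'];s=snap('side','s15')['img']
print(T()[0])
m=np.zeros((600,800,3),np.uint8)
m[:300,:400]=cv2.resize(a[165:258,138:262],(400,300),interpolation=cv2.INTER_CUBIC)
m[:300,400:]=cv2.resize(s[160:240,220:327],(400,300),interpolation=cv2.INTER_CUBIC)
m[300:,:400]=cv2.resize(w,(400,300)); m[300:,400:]=cv2.resize(a,(400,300))
cv2.imwrite('pics/m15.png',m)
E
```

```text
[ 0.55876272 -0.19605621  0.24914259]
```

View pics/m15.png

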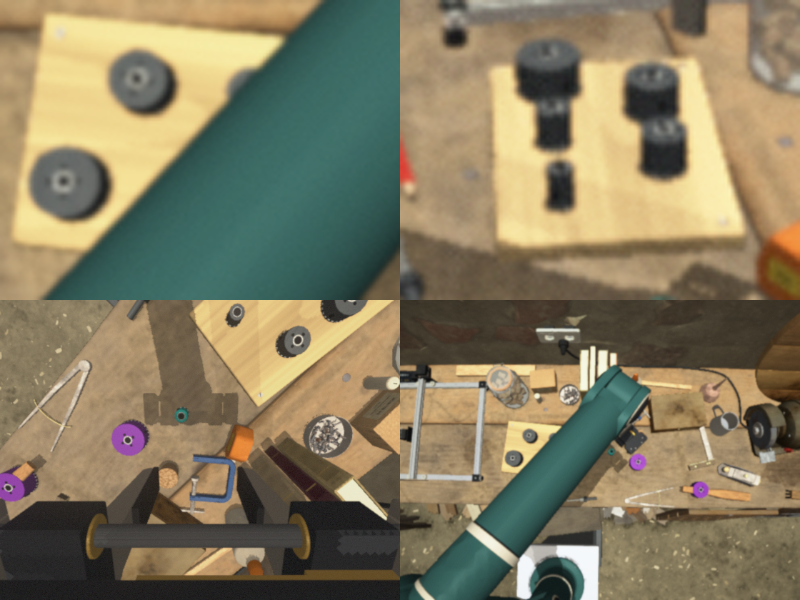

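The side view shows all five saws upright on the board: 64 at (548,70), 54 at (652,92), 44 at (663,148), 35 at (553,122) and 25 at (560,186). The look-alikes are untouched, so I'm handing in.

```bash
python3 -c "
from station import env
print(env.sign_off())"
```

```text
the job is handed in; nothing more can be done
None
```

All five hole saws are back on their own plugs, teeth down and standing upright on the board, and the job was handed in at about 44 s of the 128 s allowed.

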